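# Lever up a surface plate and shim its front foot

## Robot

A 7-joint arm with a two-finger parallel gripper is mounted at the origin on a cart in front of the work surface, level with it; the furniture and walls round the work are solid. World frame = base frame: x ahead of the robot, y to its left, z up, the work surface at z = 0. Lengths are in m, angles in rad, forces in N, time in s.
With the tool pointing down it reaches from about 0.425 to 0.925 m from the base axis. Payload 6.8 kg.
Tool frame: the origin (TCP) lies on the front face of the gripper's body, between the roots of the fingers; the fingertips stand 73 mm ahead of it and the grasp point (between the pads) lies 54 mm ahead of it (tcp_to_tips is the distance from the TCP to the fingertips, in m); z points along the fingers, x is the direction in which the jaws open and shut, and the axes are right-handed (so a half turn about z gives the same grasp; the last joint's range is limited). The gripper opens to 85 mm and grips with 20 to 120 N. Pads are 22 mm wide; open, the fingers measure 114 mm over their backs; the gripper's body (76 mm by 85 mm) begins 54 mm behind the grasp point. The pads swing forward as they close: fully open they stand 13 mm farther back than shut.
Start: joints at [-1.39, 0.477, 0.022, 1.555, -0.011, 1.109, -0.083], TCP at [0.192, 0.647, 0.304] pointing down, gripper open.
Joint ranges: [-2.96, 2.96], [-0.34, 2.1], [-1.41, 1.46], [0.24, 2.44], [-1.37, 4.51], [0.17, 1.92], [-2.96, 2.96]. Speed limits (rad/s): [2.39, 2.39, 3.14, 3.14, 3.14, 3.14, 3.14].

## Interface

Orientations are given as a unit quaternion [w, x, y, z].
In Python, from station import get_obs, read_camera, hand_in, look_for, silhouettes, tcp_to_tips gives the robot as it stands. The module is installed in compiled form; this text tells all that it offers.
- The arm moves only by the tool apply_moves, never from a script. Its argument "moves" is a list of rows, each a list of 3 entries, a list of its own where there are three numbers: the shift along the tool's x, y, z in units of 25 mm (1.0 is 25 mm), then the turn, a rotation vector about the tool's x, y, z in units of 10 degrees (1.0 is 10 degrees), then the gripper's target within -1 to 1 (fully open at 1, half-way at 0, shut at -1). In form: [[[dx, dy, dz], [rx, ry, rz], jaw], ...]. A call has 1 to 20 rows; each row is the pose to reach, as a shift and turn from the pose commanded when the call began, along the tool's axes at that moment; what a row does not reach only later rows make up. A row lasts 1/8 s, in which the tool goes at most 62.5 mm and 10.7 degrees, less where a joint would pass 70% of its speed; a pose out of reach is approached as far as the arm can. A call with a gripper value outside its range is refused whole. The fingers move at their own pace and stop on an object; "force" is the grip in N (left out, the last holds). Time passes only in rows, so rows that repeat a pose let the fingers close. It gives the time, the measured TCP pose, the force and the opening at its end, in the units of the state.
- get_obs(): the state, without advancing time (a new reading comes with each control period).
- read_camera(name): name is "scene" or "top" or "wrist"; returns a dict with "color" (384x512x3 uint8, red, green, blue), "mtx" (3x3 intrinsics, pixels), "eye" and "rotation" of the camera in the world; the wrist camera has in their place "hand_eye" (4x4, takes a point from camera to tool coordinates, whose origin is the TCP and whose axes are the tool frame's). Camera axes: x right, y up, looking along -z (the intrinsics and any distortion apply to the point x, -y, -z); pixel columns grow to the right and rows downward; lengths in m; the calibration is good to about 2 mm. The wrist camera is an equidistant fisheye: a pixel r from the principal point sees the ray r / f radians off the axis. A picture is of the moment at which its call begins: read the wrist's pose just before it. There is no depth.
- hand_in(): hands the job in, once; it reports no verdict.
Trained networks look in the newest picture that a camera, given by its name, has taken for a name from the list of things; names that differ only in an ending like _2 or _b are one class to them, and where a whole thing is asked for, a point or a joint stands for the part that bears it (a point fixed in the world has none). Each returns a list of dicts, best first, with "conf" (0 to 1); they miss things now and then, are a little off and sometimes report something else, mostly with a low value. They report only what shows in the picture. A call takes as long as a camera call.
- look_for(camera, query): "pixel" ([row, column] in pixels, amid what is visible of it).
- silhouettes(camera, query): "mask" (384x512 bool, what is visible of it) and "pixel" ([row, column] in pixels, amid what is visible of it).
The state is a dict: "t": time; "q": joint angles; "joint_vel": joint speeds; "joint_torque": joint torques, N m; "eef_pos": TCP position; "tool_rot": TCP orientation; "contact_force": force on the tool from outside, world axes, zero at the start; "torque": the same for the moment, N m; "gripper_width": opening from 0.0 (shut) to 1.0 (fully open).
Only numpy, scipy, OpenCV 4.12 (cv2) and the standard library are available. Lean on these libraries where they do the work, as an engineer would, in place of code of your own. Each camera call takes 0.05 s, during which the arm holds its last target.

## Task

Pick up the pry bar, set it over the fulcrum block with its tip under the surface plate's front edge, lever the plate up and hook the bar's handle end under the lip of the catch so that it holds the plate up when you let go. Then slip the shim under the raised front foot until its stop meets the plate's edge, without ramming it, and finally unhook the bar, let the plate down gently on the shim and lay the bar flat on the desk away from the plate. Do not press the bar hard on the catch or shove the plate out of place, keep the ring gauge on the plate, and leave the eraser, the clevis and the washer where they are.

Things in the scene. Friction and masses are not known exactly. Their poses are not given: they have to be found in the camera images.
- plate: cast-iron surface plate, 4.5 kg give or take 15 %, 150 (x) x 200 (y) x 30 mm, grey sides, bright top 56 mm above the desk, loose on three round feet 24 mm across. Origin on the desk under its middle; x points from its front edge (x = -75, to be lifted) to its back, z up. Underside 26 mm up. Front foot at x = -50, y = +25; back feet at x = 55, y = +-75
- plate_foot (a point): centre of the underside of the plate's front foot (at desk height while the plate is down)
- lift_point (a point): point on the plate's underside, 12 mm in from the front edge at the plate's y = -45, where the bar's tip belongs. It has to rise about 7 to 13 mm against roughly 20 N
- fulcrum: fixed steel block, foot 34 (x) x 60 (y) x 9 mm, in front of the plate's front edge, with a round ridge of radius 7 mm along y on top. Origin on the desk under the ridge, axes as the plate's; the top of the ridge is 28 mm above the desk, about 33 mm in front of the plate's edge
- catch: fixed steel post 62 mm high, 150 mm in front of the fulcrum, with a C-shaped jaw 24 mm long (x), open to +y. Origin on the desk below the open part of its ledge, in line with the fulcrum; axes as the plate's. Ledge y = +15 to -54, lip y = -15 to -47, 11 mm clear above the ledge, mouth's back wall y = -37. The jaw's height is set anew and not measured: ledge top 18 to 32 mm up; feel for it
- catch_mouth (a point): desk-level point below where the bar's middle line should lie when hooked (catch y = -25): press the bar down at catch y = 0 until it touches the ledge, keep it there, sweep it 25 mm to -y under the lip, turning about the fulcrum. Let go: it rises to the lip and stays. Over 20 N of bar on catch is too much
- pry_bar: flat steel pry bar 220 x 14 x 8 mm, 0.2 kg, with a black raised grip 60 long, 14 wide, top 30 mm above the bar's underside, at x = -55 to +5. Origin mid-underside; x points to the tip (x = +110), z up on the grip's side. The fulcrum bears it about 45 mm from the tip, the catch 195 mm from it (x = -85). It enters under the edge sloping about 25 degrees down to the tip; caught, it is nearly level
- bar_tip (a point): the tip end of the pry bar, middle of its thickness
- bar_end (a point): the handle end of the pry bar, middle of its thickness
- shim: steel shim: flat tongue 4 mm thick, 34 wide; upright stop 46 mm high; behind it a grip rib 12 mm wide (y), 34 high, x = -6 to -61. Origin on the underside below the stop's front face; x points to the tongue's nose at x = +44. Slides flat on the desk along the plate's +x, at the plate's y = +25, until the stop meets the plate's edge; over 15 N of push on the plate is ramming
- shim_nose (a point): middle of the front end of the shim's tongue, half way up its thickness
- ring_gauge: steel ring gauge 49 mm across, 15 mm high, standing on the plate; origin at its underside
- eraser: eraser 20 x 46 x 12 mm, bystander
- clevis: small dark fork-shaped part 14 x 22 x 30 mm, bystander
- washer: thick steel washer 34 mm across, 9 mm high, bystander

How it is judged:
On the way, in this order (a step that is already met when the one before it is completed fails the run):
1. the plate is held up by the bar hooked under the catch, the robot having let go of the bar (height (world z) of plate_foot above 0.0055 m and contact force between pry_bar and plate above 3 N and contact force between pry_bar and catch above 0.5 N and contact force between the fingers and pry_bar below 0.1 N), for 0.2 s.
2. the shim's tongue lies under the whole raised foot (height (world z) of plate_foot above 0.0045 m and x of shim_nose in the frame of plate above -0.034 m and contact force between pry_bar and plate above 3 N), for 0.1 s.
3. the plate is let down on the shim and the bar carries nothing (contact force between shim and plate above 4 N and contact force between pry_bar and plate below 0.3 N), for 0.2 s.
At the end, for the whole second after the job is handed in: the plate rests on the shim: the front foot stands on the 4 mm tongue, whose nose reaches past the foot (to x = -34 mm of the plate or more), within 10 mm of the foot's middle sideways; the pry bar lies flat on the desk (both ends below 15 mm), not touching the plate; all at rest (contact force between shim and plate above 4 N and x of shim_nose in the frame of plate above -0.034 m and y of shim_nose in the frame of plate between 0.015 and 0.035 m and height (world z) of plate_foot between 0.003 and 0.005 m and contact force between pry_bar and plate below 0.1 N and height (world z) of each of bar_tip, bar_end below 0.015 m and linear speed of pry_bar below 0.02 m/s and linear speed of plate below 0.01 m/s).
It fails at once if the bar is pressed on the catch with more than 20 N (contact force between pry_bar and catch above 20 N).
It fails at once if the shim is rammed against the raised plate with more than 15 N (height (world z) of plate_foot above 0.005 m and contact force between shim and plate above 15 N).
It fails at once if the plate is dropped (turns faster than 0.6 rad/s) (angular speed of plate above 0.6 rad/s).
It fails at once if the plate is shifted more than 20 mm (distance of plate from where it was at the start of the episode above 0.02 m).
It fails at once if the eraser, clevis or washer is moved more than 20 mm, or the ring gauge falls off the plate (distance of any of eraser, clevis, washer from where it was at the start of the episode above 0.02 m or height (world z) of ring_gauge below 0.04 m).
It also fails if it takes over 72 s, if anything falls off the work surface, if the arm or the gripper's body presses on something with over 40 N, if the wrist force passes 120 N, or if a joint passes its speed limit or range.

## Working session

There is one attempt and no reset: what is moved stays moved. The work goes in short steps, Python scripts to look and compute and a tool call to move; the robot and the scene stay as the last step left them, time stands still between calls to the robot, and variables do not carry over. Pictures are saved under pics/ and viewed, and the job is handed in when it is done.

Besides the shell and the picture viewer there is one more tool, called after ">>>" as name(argument=value, ...), one argument or row to a line, values as JSON. apply_moves: Moves the arm, as the interface text tells. Its arguments: {"type":"object","properties":{"moves":{"type":"array"},"force":{"type":"number"}},"required":["moves"]}

```bash
mkdir -p pics; ls; cat > h.py <<'E'
import numpy as np, cv2
from station import *
from scipy.spatial.transform import Rotation as R
def save(cam,name):
    c=read_camera(cam); cv2.imwrite('pics/'+name,c['color'][:,:,::-1]); return c
def ray(c,px):
    r,k=px; m=c['mtx']; v=np.array([(k-m[0,2])/m[0,0],-(r-m[1,2])/m[1,1],-1.]); return np.array(c['eye']),np.array(c['rotation'])@v
def onz(c,px,z):
    e,v=ray(c,px); return e+v*(z-e[2])/v[2]
def proj(c,p):
    q=np.array(c['rotation']).T@(np.array(p)-np.array(c['eye'])); m=c['mtx']
    return np.array([m[1,2]+m[1,1]*q[1]/q[2]*1, m[0,2]-m[0,0]*q[0]/q[2]])
def wproj(c,o,p):
    Rt=R.from_quat(np.roll(o['tool_rot'],-1)).as_matrix(); pt=Rt.T@(np.array(p)-o['eef_pos'])
    H=np.array(c['hand_eye']); q=H[:3,:3].T@(pt-H[:3,3]); x,y,z=q[0],-q[1],-q[2]
    rr=np.hypot(x,y); th=np.arctan2(rr,z); m=c['mtx']
    return np.array([m[1,2]+m[1,1]*th*y/rr, m[0,2]+m[0,0]*th*x/rr])
def wonz(c,o,px,z):
    m=c['mtx']; x=(px[1]-m[0,2])/m[0,0]; y=(px[0]-m[1,2])/m[1,1]; th=np.hypot(x,y)
    d=np.array([np.sin(th)*x/th,-np.sin(th)*y/th,-np.cos(th)])
    H=np.array(c['hand_eye']); Rt=R.from_quat(np.roll(o['tool_rot'],-1)).as_matrix()
    e=Rt@H[:3,3]+o['eef_pos']; v=Rt@H[:3,:3]@d
    return e+v*(z-e[2])/v[2]
E
python3 - <<'E'
from h import *
for n in ['scene','top','wrist']:
    c=save(n,n+'0.png'); print(n,{k:np.round(v,3).tolist() for k,v in c.items() if k!='color'})
    for q in ['plate','fulcrum','catch','pry_bar','shim','ring_gauge','eraser','clevis','washer','bar_tip','bar_end','shim_nose']:
        print(q,[(np.round(d['pixel']).tolist(),round(float(d['conf']),2)) for d in look_for(n,q)[:3]])
print(get_obs(),tcp_to_tips)
E
```

```text
pics
scene {'mtx': [[385.759, 0.0, 253.279], [0.0, 385.759, 192.22], [0.0, 0.0, 1.0]], 'eye': [0.172, -0.415, 0.743], 'rotation': [0.88, 0.297, -0.123, -0.35]}
plate [([137.0, 191.0], 0.88)]
fulcrum [([161.0, 224.0], 0.84)]
catch [([192.0, 276.0], 0.88)]
pry_bar [([281.0, 282.0], 0.72)]
shim [([243.0, 326.0], 0.79)]
ring_gauge [([125.0, 170.0], 0.53)]
eraser [([320.0, 341.0], 0.61)]
clevis [([318.0, 337.0], 0.62)]
washer [([221.0, 173.0], 0.72)]
bar_tip [([283.0, 279.0], 0.6)]
bar_end [([283.0, 282.0], 0.56)]
shim_nose [([242.0, 324.0], 0.74)]
top {'mtx': [[417.285, 0.0, 249.173], [0.0, 417.285, 188.617], [0.0, 0.0, 1.0]], 'eye': [0.409, -0.056, 1.011], 'rotation': [-0.695, -0.053, 0.034, 0.716]}
plate [([184.0, 144.0], 0.87)]
fulcrum [([171.0, 189.0], 0.74), ([162.0, 253.0], 0.25)]
catch [([165.0, 253.0], 0.9)]
pry_bar [([225.0, 323.0], 0.97), ([182.0, 147.0], 0.63)]
shim [([165.0, 324.0], 0.6)]
ring_gauge [([186.0, 118.0], 0.52), ([171.0, 189.0], 0.5)]
eraser [([211.0, 380.0], 0.51), ([224.0, 322.0], 0.37), ([162.0, 253.0], 0.24)]
clevis [([114.0, 307.0], 0.48)]
washer [([255.0, 22
[... 651 characters left out ...]
39010954,  0.47701716,  0.02240865,  1.55538333, -0.01146717,
        1.10930923, -0.08310452]), 'joint_vel': array([-8.29327101e-04, -4.96125095e-04,  4.49934452e-04, -1.20663523e-03,
        1.66741795e-03,  9.12634695e-05,  3.78001242e-04]), 'joint_torque': array([-7.30764714e-05, -5.96303594e+01,  1.60648864e+00, -2.81543130e+01,
        1.24698158e-02,  1.60394255e-03,  2.62841354e-05]), 'eef_pos': array([0.19224508, 0.64706714, 0.30390362]), 'tool_rot': array([3.70913250e-06, 8.01500847e-01, 5.97993638e-01, 1.10604152e-05]), 'contact_force': array([0.25839023, 0.40677768, 0.43011353]), 'torque': array([-0.02897798,  0.04493009, -0.06031368]), 'gripper_width': 0.9991107224295896} 0.0726
```

```bash
python3 - <<'E'
s=open('h.py').read()
s=s.replace("np.array(c['rotation'])","RM(c)").replace("def save","def RM(c): return R.from_quat(np.roll(c['rotation'],-1)).as_matrix()\ndef save")
open('h.py','w').write(s)
import cv2
for n in ['scene','top']:
    i=cv2.imread(f'pics/{n}0.png'); cv2.imwrite(f'pics/{n}0b.png',cv2.resize(i,(800,600),interpolation=cv2.INTER_CUBIC))
E
```

```text
(no output)
```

View pics/scene0b.png

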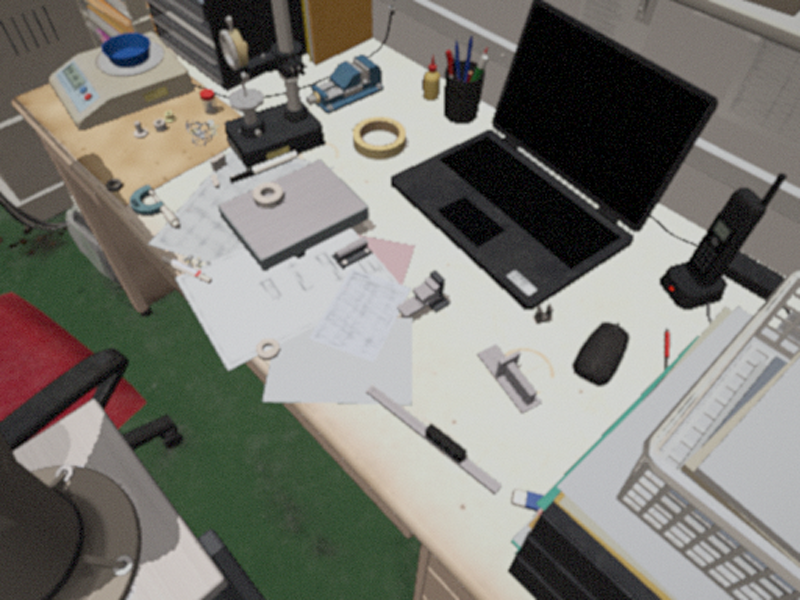

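View pics/top0b.png

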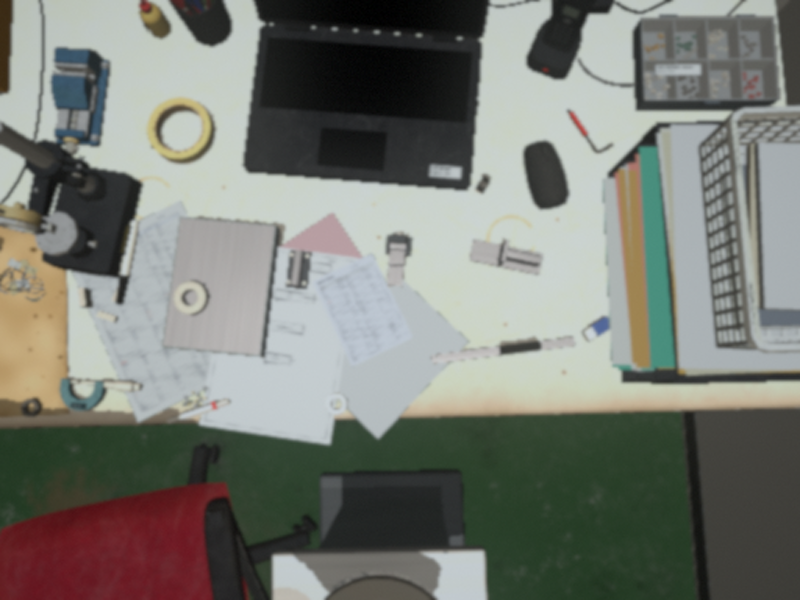

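```bash
cat > fit.py <<'E'
from h import *
from scipy.optimize import minimize
def box(x0,x1,y0,y1,z0,z1): return np.array([[x,y,z] for x in(x0,x1) for y in(y0,y1) for z in(z0,z1)])/1000.
def cyl(cx,cy,r,z0,z1): 
    a=np.linspace(0,2*np.pi,24,endpoint=False); return np.array([[cx+r*np.cos(t),cy+r*np.sin(t),z] for t in a for z in(z0,z1)])/1000.
M={'plate':[box(-75,75,-100,100,26,56)],
'fulcrum':[box(-17,17,-30,30,0,9),box(-7,7,-30,30,9,21),box(-4,4,-30,30,21,28)],
'pry_bar':[box(-110,110,-7,7,0,8),box(-55,5,-7,7,8,30)],
'shim':[box(-61,44,-17,17,0,4),box(-6,0,-17,17,0,46),box(-61,-6,-6,6,4,34)],
'ring_gauge':[cyl(0,0,24.5,56,71)],'washer':[cyl(0,0,17,0,9)],'eraser':[box(-10,10,-23,23,0,12)],'clevis':[box(-7,7,-11,11,0,30)]}
S=4
def render(c,parts,pose):
    im=np.zeros((384,512),np.uint8)*0
    ca,sa=np.cos(pose[2]),np.sin(pose[2]); Rz=np.array([[ca,-sa,0],[sa,ca,0],[0,0,1]])
    big=np.zeros((384*2,512*2),np.uint8)
    for P in parts:
        W=P@Rz.T+np.array([pose[0],pose[1],0])
        q=(W-np.array(c['eye']))@RM(c); m=c['mtx']
        u=m[0,2]-m[0,0]*q[:,0]/q[:,2]; v=m[1,2]+m[1,1]*q[:,1]/q[:,2]
        pts=cv2.convexHull(((np.stack([u,v],1)+.5)*2*16).astype(np.int32).reshape(-1,1,2))
        cv2.fillConvexPoly(big,pts,255,lineType=cv2.LINE_AA,shift=4)
    return cv2.resize(big,(512,384),interpolation=cv2.INTER_AREA)/255.
def fit(cs,ms,parts,p0,s=(.006,.006,.08)):
    def cost(p):
        return sum(1-np.minimum(a,m).sum()/np.maximum(a,m).sum() for a,m in ((render(c,parts,p),m) for c,m in zip(cs,ms)))
    best=None
    for k in range(3):
        sx=np.array([p0]+[np.array(p0)+np.eye(3)[i]*s[i]*(1 if k%2 else -1) for i in range(3)])
        r=minimize(cost,p0,method='Nelder-Mead',options=dict(initial_simplex=sx,xatol=1e-5,fatol=1e-5,maxiter=300)); p0=r.x
    return r.x,r.fun
E
python3 - <<'E'
from fit import *
cs={n:read_camera(n) for n in ['top','scene']}
px={'plate':(184,144),'fulcrum':(171,189),'pry_bar':(225,323),'shim':(165,324),'ring_gauge':(186,118),'washer':(258,216),'eraser':(210,382),'clevis':(117,308)}
zz={'plate':.05,'fulcrum':.02,'ring_gauge':.07}
yaw={'plate':1.5,'fulcrum':1.5,'pry_bar':1.5,'shim':1.5}
import pickle
out={};ms={}
for n in list(px)+['catch']:
    for cn in cs:
        r=silhouettes(cn,n)
        if r: ms[n,cn]=r[0]['mask'].astype(float); print(n,cn,round(r[0]['conf'],2),r[0]['pixel'],int(r[0]['mask'].sum()))
pickle.dump((cs,ms),open('m.pkl','wb'))
for n in px:
    p=onz(cs['top'],px[n],zz.get(n,.005))
    for sel in [['top'],['scene'],['top','scene']]:
        try:
            r=fit([cs[s] for s in sel],[ms[n,s] for s in sel],M[n],[p[0],p[1],yaw.get(n,1.2)]); print(n,sel,np.round(p,3),np.round(r[0],4),round(r[1],3))
        except Exception as e: print(n,sel,e)
E
```

```text
plate top 0.7 [161.9, 250.0] 383
plate scene 0.63 [137.1, 189.0] 3572
fulcrum top 0.57 [173.7, 190.7] 295
fulcrum scene 0.77 [162.8, 222.2] 331
pry_bar top 0.96 [222.0, 324.1] 640
pry_bar scene 0.91 [280.4, 281.2] 927
shim top 0.87 [163.8, 324.0] 685
shim scene 0.9 [243.0, 328.4] 871
ring_gauge scene 0.84 [125.4, 171.7] 244
washer scene 0.52 [220.2, 171.6] 159
eraser top 0.61 [211.8, 381.5] 170
eraser scene 0.45 [319.4, 337.4] 184
clevis top 0.62 [117.3, 308.3] 43
clevis scene 0.53 [135.9, 190.2] 3684
catch top 0.75 [164.6, 253.7] 390
catch scene 0.69 [191.9, 274.9] 489
plate ['top'] [0.547 0.214 0.05 ] [0.5465 0.214  1.5   ] 1.0
plate ['scene'] [0.547 0.214 0.05 ] [0.5514 0.2225 1.446 ] 0.13
plate ['top', 'scene'] [0.547 0.214 0.05 ] [0.5514 0.2225 1.446 ] 1.13
fulcrum ['top'] [0.579 0.113 0.02 ] [0.5792 0.1112 1.432 ] 0.245
fulcrum ['scene'] [0.579 0.113 0.02 ] [0.5803 0.1123 1.4553] 0.083
fulcrum ['top', 'scene'] [0.579 0.113 0.02 ] [0.5803 0.1121 1.4435] 0.331
pry_bar ['top'] [ 0.44  -0.205  0.005] [ 0.4438 -0.2008  1.67  ] 0.12
pry_bar ['scene'] [ 0.44  -0.205  0.005] [ 0.4438 -
[... 356 characters left out ...]
)
ring_gauge ['scene'] [0.541 0.269 0.07 ] [0.5331 0.2635 1.2903] 0.191
ring_gauge ['top', 'scene'] ('ring_gauge', 'top')
washer ['top'] ('washer', 'top')
washer ['scene'] [0.369 0.053 0.005] [0.37   0.0559 1.1174] 0.198
washer ['top', 'scene'] ('washer', 'top')
eraser ['top'] [ 0.472 -0.347  0.005] [ 0.4725 -0.3463  0.5394] 0.181
eraser ['scene'] [ 0.472 -0.347  0.005] [ 0.4668 -0.3349  0.4464] 0.45
eraser ['top', 'scene'] [ 0.472 -0.347  0.005] [ 0.4724 -0.346   0.5379] 0.64
clevis ['top'] [ 0.707 -0.181  0.005] [ 0.7054 -0.1831  1.1655] 0.496
clevis ['scene'] [ 0.707 -0.181  0.005] [ 0.707  -0.1812  1.2   ] 1.0
clevis ['top', 'scene'] [ 0.707 -0.181  0.005] [ 0.7054 -0.1831  1.1655] 1.496
```

```bash
python3 - <<'E'
from fit import *
import pickle
cs,ms=pickle.load(open('m.pkl','rb'))
c=cs['top']
for (cn,n,x0,y0,w,h) in [('top','a',90,120,220,165),('scene','b',130,80,200,150)]:
    im=cs[cn]['color'][y0:y0+h,x0:x0+w,::-1]; im=cv2.resize(im,(800,600),interpolation=cv2.INTER_CUBIC); cv2.imwrite(f'pics/crop_{n}.png',im)
E
```

```text
(no output)
```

View pics/crop_a.png

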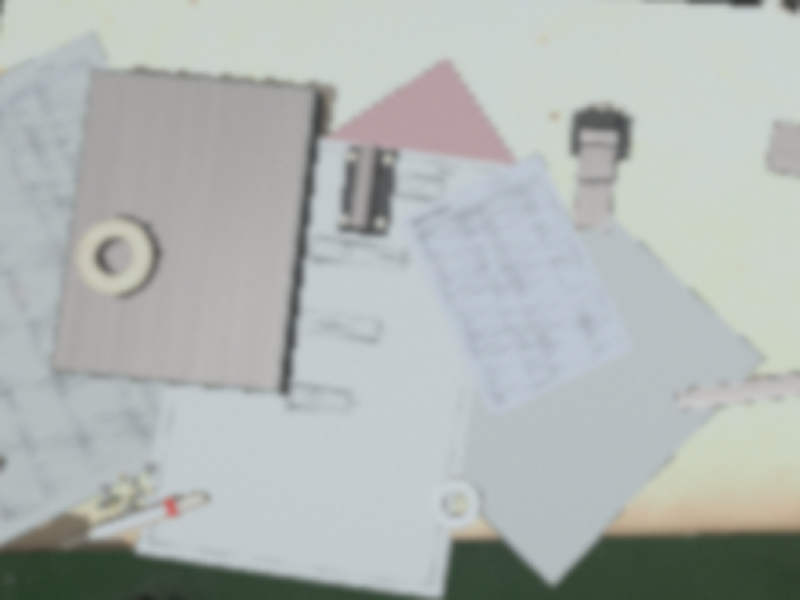

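View pics/crop_b.png

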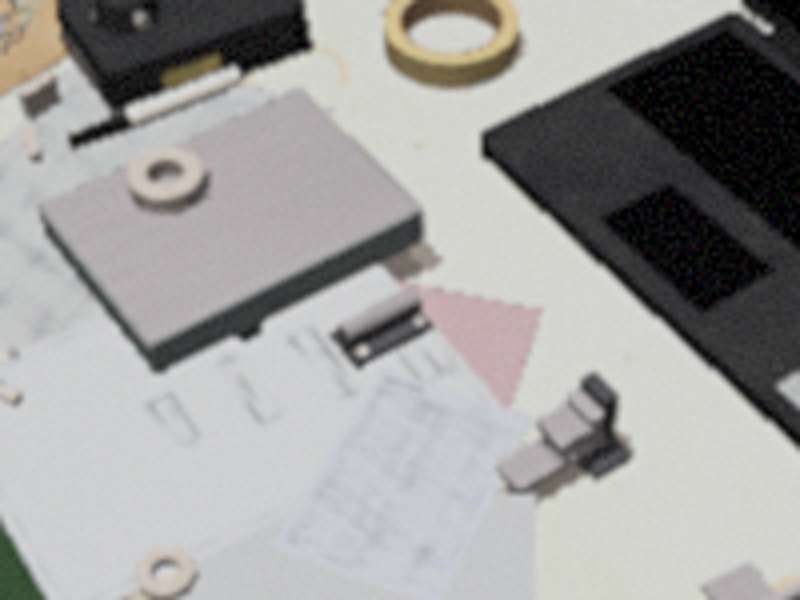

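```bash
python3 - <<'E'
from fit import *
import pickle
cs,ms=pickle.load(open('m.pkl','rb'))
c=cs['top']; f=lambda u,v:((v+.5)*165/600-.5+120,(u+.5)*220/800-.5+90)
W=np.array([onz(c,f(*p),.056)[:2] for p in [(91,70),(316,87),(284,388),(55,370)]]); print(W.round(4))
# rigid fit
L=np.array([[75,-100],[-75,-100],[-75,100],[75,100]])/1000
ctr=W.mean(0); A=L.T@(W-ctr); yaw=np.arctan2(A[0,1]-A[1,0],A[0,0]+A[1,1]); print('plate',ctr.round(4),yaw)
P=np.array([*ctr,yaw])
for n,s,q in [('plate scene',0,(.5514,.2225,1.446)),('ful',0,(.5803,.1123,1.4553)),('catch ledge end',0,None)]:
    if q is not None:
        d=np.array(q[:2])-ctr; ca,sa=np.cos(yaw),np.sin(yaw); print(n,(ca*d[0]+sa*d[1]),(-sa*d[0]+ca*d[1]),q[2]-yaw)
cs2=cs['scene']
g=lambda u,v:((v+.5)*150/600-.5+80,(u+.5)*200/800-.5+130)
W2=np.array([onz(cs2,g(*p),.056)[:2] for p in [(302,90),(420,218),(155,347),(42,211)]]); 
ct=W2.mean(0); A=L.T@(W2-ct); print(W2.round(4),ct,np.arctan2(A[0,1]-A[1,0],A[0,0]+A[1,1]))
# catch ledge near end corners top view
for z in (.018,.025,.032):
    print(z,[onz(c,f(*p),z)[:2].round(4) for p in [(574,226),(612,228)]],[onz(cs2,g(*p),z)[:2].round(4) for p in [(497,468),(523,488)]])
E
```

```text
[[0.6555 0.2825]
 [0.6391 0.1356]
 [0.4458 0.1572]
 [0.4615 0.3033]]
plate [0.5505 0.2197] 1.4615503621421326
plate scene 0.0029234852708987136 -0.0006053143719114636 -0.015550362142132679
ful -0.1034686354994786 -0.04134800252551092 -0.006250362142132593
[[0.6563 0.2785]
 [0.6321 0.1309]
 [0.4456 0.1566]
 [0.4611 0.2992]] [0.5487515  0.21630227] 1.4444496677520569
0.018 [array([ 0.5484, -0.0275]), array([ 0.5463, -0.0526])] [array([ 0.5512, -0.0256]), array([ 0.5522, -0.0465])]
0.025 [array([ 0.5474, -0.0277]), array([ 0.5453, -0.0526])] [array([ 0.5475, -0.0294]), array([ 0.5485, -0.05  ])]
0.032 [array([ 0.5464, -0.0279]), array([ 0.5443, -0.0526])] [array([ 0.5438, -0.0331]), array([ 0.5448, -0.0536])]
```

```bash
cat > mv.py <<'E'
from h import *
import json,os
U=np.array
def Rq(q): return R.from_quat(np.roll(q,-1))
def cmd0():
    if os.path.exists('cmd.json'):
        d=json.load(open('cmd.json')); return U(d['p']),R.from_quat(d['q'])
    o=get_obs(); return U(o['eef_pos']),Rq(o['tool_rot'])
def sync():
    o=get_obs(); setc(U(o['eef_pos']),Rq(o['tool_rot']))
def setc(p,r): json.dump(dict(p=list(map(float,p)),q=list(map(float,r.as_quat()))),open('cmd.json','w'))
def rows(targets,dec=2,save=True):
    """targets: list of (p, R) ; prints rounded rows; stores last as commanded"""
    p0,r0=cmd0(); out=[]
    for p,r in targets:
        d=r0.inv().apply(U(p)-p0)/.025; w=(r0.inv()*r).as_rotvec()/np.radians(10)
        d=d.round(dec)+0.; w=w.round(dec)+0.; out.append([d.tolist(),w.tolist()])
    if save: setc(p0+r0.apply(U(out[-1][0])*.025), r0*R.from_rotvec(U(out[-1][1])*np.radians(10)))
    for o in out: print(json.dumps(o))
def tool(yaw,pitch=0):
    """tool orientation for bar yaw (bar x heading) and nose-down pitch (rad): tool x=-bar y, y=-bar x, z=-bar z"""
    B=R.from_euler('ZY',[yaw,pitch])   # rot about local y by +pitch: nose down
    m=B.as_matrix(); return R.from_matrix(np.stack([-m[:,1],-m[:,0],-m[:,2]],1)),B
E
python3 - <<'E'
from mv import *
T,B=tool(1.6698)
r0=cmd0()[1]
rows([([.40,.40,.31],r0),([.48,.13,.28],T),([.446,-.14,.24],T),([.4463,-.2247,.19],T)])
E
```

```text
[[-7.11, 10.78, -0.24], [0.0, 0.0, 0.0]]
[[-16.55, 16.92, 0.96], [0.0, 0.0, 6.78]]
[[-27.29, 18.7, 2.56], [0.0, 0.0, 6.78]]
[[-30.53, 19.67, 4.56], [0.0, 0.0, 6.78]]
```

>>> apply_moves(
  moves=[
    [[-7.11, 10.78, -0.24], [0, 0, 0], 1],
    [[-7.11, 10.78, -0.24], [0, 0, 0], 1],
    [[-7.11, 10.78, -0.24], [0, 0, 0], 1],
    [[-7.11, 10.78, -0.24], [0, 0, 0], 1],
    [[-7.11, 10.78, -0.24], [0, 0, 0], 1],
    [[-7.11, 10.78, -0.24], [0, 0, 0], 1],
    [[-16.55, 16.92, 0.96], [0, 0, 6.78], 1],
    [[-16.55, 16.92, 0.96], [0, 0, 6.78], 1],
    [[-16.55, 16.92, 0.96], [0, 0, 6.78], 1],
    [[-16.55, 16.92, 0.96], [0, 0, 6.78], 1],
    [[-16.55, 16.92, 0.96], [0, 0, 6.78], 1],
    [[-16.55, 16.92, 0.96], [0, 0, 6.78], 1],
    [[-27.29, 18.7, 2.56], [0, 0, 6.78], 1],
    [[-27.29, 18.7, 2.56], [0, 0, 6.78], 1],
    [[-27.29, 18.7, 2.56], [0, 0, 6.78], 1],
    [[-27.29, 18.7, 2.56], [0, 0, 6.78], 1],
    [[-27.29, 18.7, 2.56], [0, 0, 6.78], 1],
    [[-30.53, 19.67, 4.56], [0, 0, 6.78], 1],
    [[-30.53, 19.67, 4.56], [0, 0, 6.78], 1],
    [[-30.53, 19.67, 4.56], [0, 0, 6.78], 1],
  ],
)

```text
t: 5.45
eef_pos: [0.4456, -0.2262, 0.1888]
tool_rot: [0.0, 0.999, 0.048, -0.001]
contact_force: [0.6, 0.7, -0.5]
gripper_width: 1.0
```

```bash
python3 - <<'E'
from mv import *
o=get_obs(); print(o['t'],o['eef_pos'],o['tool_rot'],cmd0()[0],cmd0()[1].as_quat(),o['q'],o['contact_force'])
c=save('wrist','w1.png')
i=c['color'][:,:,::-1].copy()
from fit import M
pose=(.4438,-.1998,1.6698)
ca,sa=np.cos(pose[2]),np.sin(pose[2])
for P in M['pry_bar']:
    for p in P:
        w=[pose[0]+ca*p[0]-sa*p[1],pose[1]+sa*p[0]+ca*p[1],p[2]]
        r=wproj(c,o,w); cv2.circle(i,(int(r[1]),int(r[0])),2,(0,0,255),-1)
cv2.imwrite('pics/w1b.png',cv2.resize(i,(800,600)))
E
```

```text
5.45 [ 0.44561579 -0.22621071  0.18883601] [ 2.61656468e-04  9.98864629e-01  4.76253881e-02 -1.09831659e-03] [ 0.44625155 -0.22462078  0.18988227] [ 9.98782914e-01  4.93223028e-02 -3.95501923e-07 -1.64917624e-05] [-0.11492054  0.3885507   0.56566126  2.10128086 -0.3061264   0.73293625
  0.74265012] [ 0.59043843  0.65268298 -0.48554901]
```

View pics/w1b.png

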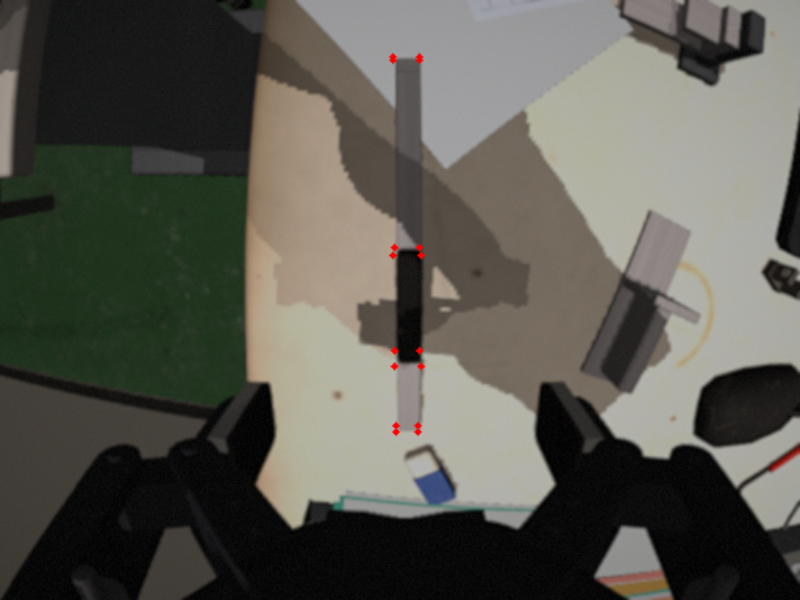

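```bash
python3 - <<'E'
from mv import *
T,B=tool(1.6698)
rows([([.4463,-.2247,.10],T),([.4463,-.2247,.078],T)])
E
```

```text
[[0.0, 0.0, 3.6], [0.0, 0.0, 0.0]]
[[0.0, 0.0, 4.48], [0.0, 0.0, 0.0]]
```

>>> apply_moves(
  moves=[
    [[0, 0, 3.6], [0, 0, 0], 0.6],
    [[0, 0, 3.6], [0, 0, 0], 0.2],
    [[0, 0, 4.48], [0, 0, 0], 0],
    [[0, 0, 4.48], [0, 0, 0], 0],
    [[0, 0, 4.48], [0, 0, 0], -1],
    [[0, 0, 4.48], [0, 0, 0], -1],
    [[0, 0, 4.48], [0, 0, 0], -1],
    [[0, 0, 4.48], [0, 0, 0], -1],
    [[0, 0, 4.48], [0, 0, 0], -1],
  ],
  force=80,
)

```text
t: 6.62
eef_pos: [0.4473, -0.2244, 0.0793]
tool_rot: [-0.0, 0.999, 0.05, 0.001]
contact_force: [-0.9, 1.7, 6.6]
gripper_width: 0.145
```

```bash
python3 - <<'E'
from mv import *
o=get_obs(); print(o['t'],o['eef_pos'],o['tool_rot'],o['contact_force'],o['torque'],o['gripper_width'],cmd0()[0])
c=save('wrist','w2.png')
E
```

```text
6.625 [ 0.4473039  -0.22438751  0.07934139] [-1.28700943e-05  9.98767251e-01  4.96218162e-02  1.28562883e-03] [-0.91570862  1.74662092  6.55382867] [0.2620553  0.16403385 0.06468179] 0.1453085898746042 [ 0.44625128 -0.22461709  0.07788227]
```

View pics/w2.png

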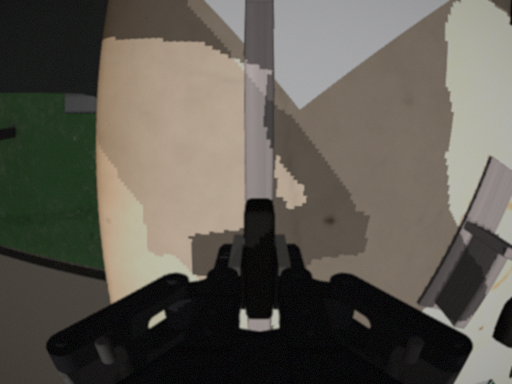

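```bash
cat >> mv.py <<'E'
G=U([-.0248,0,.0793])      # TCP in bar frame
FP=U([.580,.112]); FY=1.456
def F2W(x,y,z): 
    ca,sa=np.cos(FY),np.sin(FY); return U([FP[0]+ca*x-sa*y,FP[1]+sa*x+ca*y,z])
def barpose(px,py,pz,yaw,pitch,bx):
    """bar point (bx,0,0) on the underside placed at local F (px,py,pz); yaw relative to FY"""
    T,B=tool(FY+yaw,pitch); o=F2W(px,py,pz)-B.apply([bx,0,0]); return o+B.apply(G),T
E
python3 - <<'E'
from mv import *
p0,r0=cmd0()
t=barpose(.05,0,.12,0,0,.11)
print(t[0])
rows([(p0+[0,0,.12],r0),(t[0]+[0,-.08,.02],t[1]),t])
E
```

```text
[0.57028664 0.02775814 0.1993    ]
[[0.0, 0.0, -4.8], [0.0, 0.0, 0.0]]
[[5.62, -6.37, -5.66], [0.0, 0.0, 1.22]]
[[5.93, -9.56, -4.86], [0.0, 0.0, 1.22]]
```

>>> apply_moves(
  moves=[
    [[0, 0, -2], [0, 0, 0], -1],
    [[0, 0, -4.8], [0, 0, 0], -1],
    [[0, 0, -4.8], [0, 0, 0], -1],
    [[2.6, -3, -5.3], [0, 0, 0.6], -1],
    [[5.62, -6.37, -5.66], [0, 0, 1.22], -1],
    [[5.62, -6.37, -5.66], [0, 0, 1.22], -1],
    [[5.62, -6.37, -5.66], [0, 0, 1.22], -1],
    [[5.93, -9.56, -4.86], [0, 0, 1.22], -1],
    [[5.93, -9.56, -4.86], [0, 0, 1.22], -1],
    [[5.93, -9.56, -4.86], [0, 0, 1.22], -1],
    [[5.93, -9.56, -4.86], [0, 0, 1.22], -1],
  ],
)

```text
t: 8.05
eef_pos: [0.5699, 0.0257, 0.1996]
tool_rot: [0.0, 0.998, -0.058, 0.0]
contact_force: [0.1, -0.5, -1.1]
gripper_width: 0.149
```

```bash
cat > ov.py <<'E'
from mv import *
def draw(c,o,out,groups,scale=(800,600)):
    i=cv2.resize(np.ascontiguousarray(c['color'][:,:,::-1]),scale,interpolation=cv2.INTER_CUBIC); s=scale[0]/512
    for col,segs in groups:
        for a,b in segs:
            pts=[(wproj(c,o,U(a)+(U(b)-U(a))*k) if o is not None else proj(c,U(a)+(U(b)-U(a))*k)) for k in np.linspace(0,1,6)]
            pts=[(int((q[1]+.5)*s),int((q[0]+.5)*s)) for q in pts]
            cv2.polylines(i,[np.int32(pts)],False,col,1,cv2.LINE_AA)
    cv2.imwrite('pics/'+out,i)
def boxseg(x0,x1,y0,y1,z0,z1,f):
    V={(a,b,c):f((x0,x1)[a],(y0,y1)[b],(z0,z1)[c]) for a in(0,1) for b in(0,1) for c in(0,1)}
    S=[]
    for k in V:
        for ax in range(3):
            if k[ax]==0:
                j=list(k); j[ax]=1; S.append((V[k],V[tuple(j)]))
    return S
def frame(p,yaw):
    ca,sa=np.cos(yaw),np.sin(yaw)
    return lambda x,y,z: U([p[0]+ca*x-sa*y,p[1]+sa*x+ca*y,z])
def inbar(o):
    Rt=Rq(o['tool_rot']).as_matrix(); B=np.stack([-Rt[:,1],-Rt[:,0],-Rt[:,2]],1); org=U(o['eef_pos'])-B@G
    return lambda x,y,z: org+B@U([x,y,z])
E
python3 - <<'E'
from ov import *
o=get_obs(); c=save('wrist','w3.png'); print(o['t'],o['eef_pos'],o['contact_force'],cmd0()[0])
P=frame((.551,.220),1.457); F=F2W
draw(c,o,'w3b.png',[((0,0,255),boxseg(-.075,.075,-.1,.1,.026,.056,P)),((0,255,0),boxseg(-.017,.017,-.03,.03,0,.009,F)+[(F(0,-.03,.028),F(0,.03,.028))]),
 ((255,0,0),boxseg(-.162,-.138,-.054,.015,.025,.025,F)+boxseg(-.162,-.138,-.047,-.015,.036,.036,F)),((0,255,255),boxseg(-.11,.11,-.007,.007,0,.008,inbar(o)))])
E
```

```text
8.05 [0.56994361 0.02574674 0.19958118] [ 0.06976969 -0.50392335 -1.11813583] [0.57023292 0.02782235 0.19939028]
```

View pics/w3b.png

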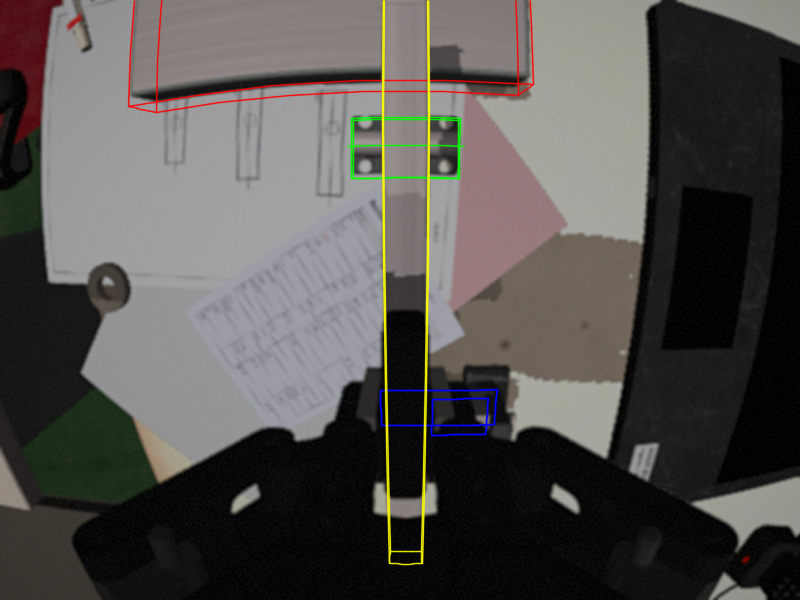

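```bash
cat >> mv.py <<'E'
def lever(p,s,c=0,yaw=0,y=0):
    """pitch p rad nose down, tip dist s (m), clearance c; yaw about ridge centre"""
    r=.007+c; lx=r*np.sin(p); lz=.021+r*np.cos(p)
    # yaw: contact on ridge line
    return barpose(lx*np.cos(yaw),y+lx*np.sin(yaw),lz,yaw,p,.11-s)
E
python3 - <<'E'
from mv import *
d=np.radians
a=lever(d(27),.012,.04); b=lever(d(27),.012,.002); e=lever(d(27),.045,.002)
for t in (a,b,e): print(t[0])
rows([a,b])
E
```

```text
[0.57403492 0.06026616 0.18928416]
[0.57205884 0.04312807 0.15542591]
[0.57542681 0.07233776 0.14044422]
[[0.0, -1.31, 0.4], [-2.7, 0.0, 0.0]]
[[0.0, -0.62, 1.76], [-2.7, 0.0, 0.0]]
```

```bash
python3 - <<'E'
from mv import *
sync_p=cmd0()
d=np.radians
# recompute from previous commanded pose (before last rows call)
t=barpose(.05,0,.12,0,0,.11); setc(U([0.57023292,0.02782235,0.19939028]),t[1])
a=lever(d(27),-.02,.04); b=lever(d(27),.012,.002)
p0,r0=cmd0()
rows([(p0+F2W(-.07,0,0)-F2W(0,0,0)+[0,0,.02],r0),a,b])
print(a[0],b[0])
E
```

```text
[[0.0, 2.8, -0.8], [0.0, 0.0, 0.0]]
[[0.0, -0.17, -0.18], [-2.7, 0.0, 0.0]]
[[0.0, -0.62, 1.76], [-2.7, 0.0, 0.0]]
[0.57076901 0.03194161 0.20381185] [0.57205884 0.04312807 0.15542591]
```

>>> apply_moves(
  moves=[
    [[0, 2.8, -0.8], [0, 0, 0], -1],
    [[0, 1.8, -0.6], [-1, 0, 0], -1],
    [[0, 0.8, -0.4], [-1.9, 0, 0], -1],
    [[0, -0.17, -0.18], [-2.7, 0, 0], -1],
    [[0, -0.17, -0.18], [-2.7, 0, 0], -1],
    [[0, -0.4, 0.8], [-2.7, 0, 0], -1],
    [[0, -0.62, 1.76], [-2.7, 0, 0], -1],
    [[0, -0.62, 1.76], [-2.7, 0, 0], -1],
    [[0, -0.62, 1.76], [-2.7, 0, 0], -1],
  ],
)

```text
t: 9.22
eef_pos: [0.5718, 0.0421, 0.1555]
tool_rot: [0.233, 0.971, -0.056, -0.014]
contact_force: [-0.4, -0.3, -1.7]
gripper_width: 0.147
```

```bash
python3 - <<'E'
from ov import *
o=get_obs(); c=save('wrist','w4.png'); print(o['t'],o['eef_pos'],o['tool_rot'],o['contact_force'],cmd0()[0],np.roll(cmd0()[1].as_quat(),1))
s=read_camera('scene')
P=frame(F2W(.108,.041,0),1.457); F=F2W
g=[((0,0,255),boxseg(-.075,.075,-.1,.1,.026,.056,P)),((0,255,0),boxseg(-.017,.017,-.03,.03,0,.009,F)+[(F(0,-.03,.028),F(0,.03,.028))]),
 ((255,0,0),boxseg(-.162,-.138,-.054,.015,.025,.025,F)+boxseg(-.162,-.138,-.047,-.015,.036,.036,F)),((0,255,255),boxseg(-.11,.11,-.007,.007,0,.008,inbar(o)))]
draw(c,o,'w4b.png',g)
draw(s,None,'s4b.png',g,(1600,1200))
i=cv2.imread('pics/s4b.png'); cv2.imwrite('pics/s4c.png',i[200:800,300:1100])
E
```

```text
9.225 [0.57181772 0.04205545 0.15545485] [ 0.2332274   0.97069672 -0.0562373  -0.01379188] [-0.38046608 -0.25936956 -1.67091742] [0.57200836 0.04322033 0.15539028] [ 0.23306092  0.9707686  -0.05578161 -0.01339198]
```

View pics/w4b.png

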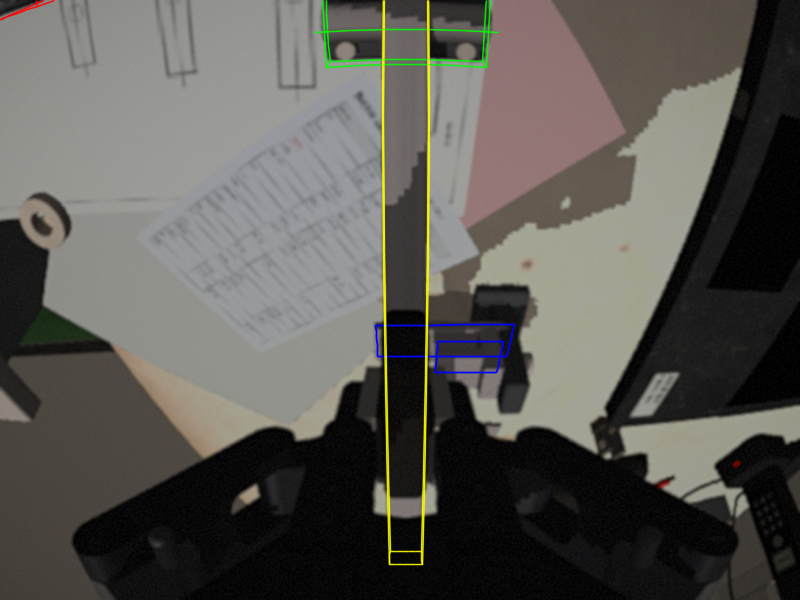

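View pics/s4c.png

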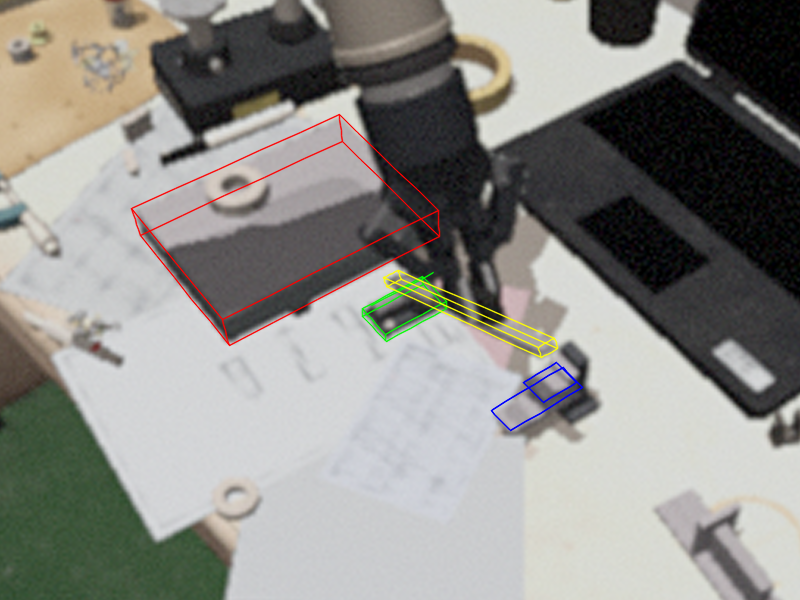

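```bash
python3 - <<'E'
import cv2
i=cv2.imread('pics/w4.png')[170:290,230:390]; a=cv2.resize(i,(800,600),interpolation=cv2.INTER_CUBIC); cv2.imwrite('pics/w4z.png',a)
i=cv2.imread('pics/scene0.png')[160:220,240:320]; cv2.imwrite('pics/s0z.png',cv2.resize(i,(800,600),interpolation=cv2.INTER_CUBIC))
E
```

```text
(no output)
```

View pics/w4z.png

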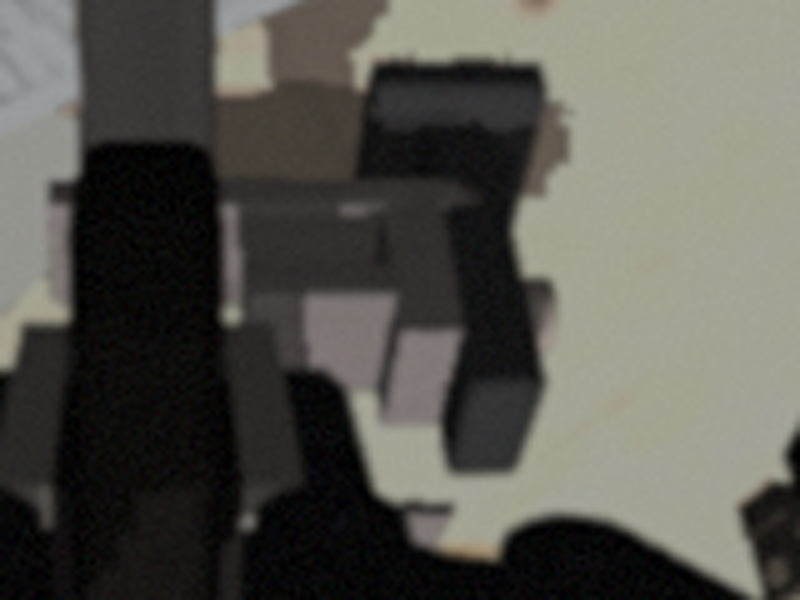

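View pics/s0z.png

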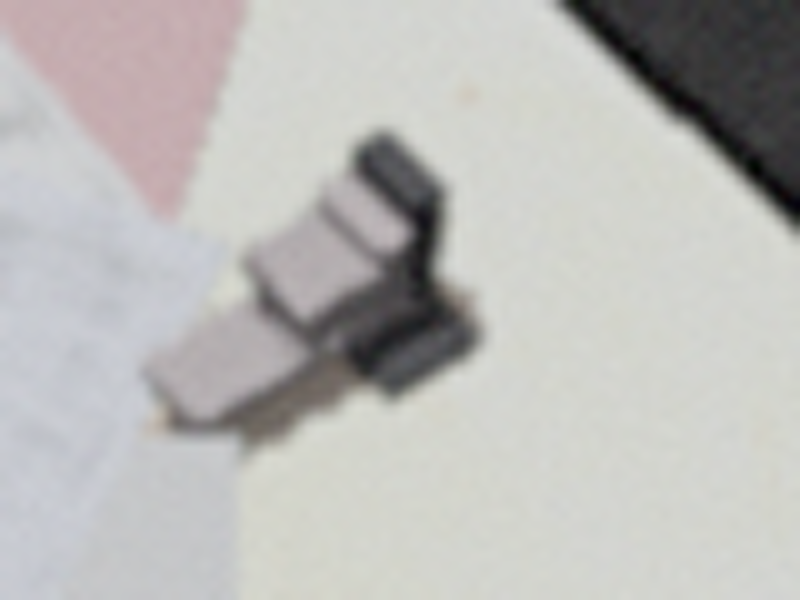

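```bash
python3 - <<'E'
from ov import *
import pickle
cs,ms=pickle.load(open('m.pkl','rb'))
f=lambda u,v:((v+.5)*165/600-.5+120,(u+.5)*220/800-.5+90)
g=lambda u,v:((v+.5)/10-.5+160,(u+.5)/10-.5+240)
w=lambda u,v:((v+.5)/5-.5+170,(u+.5)/5-.5+230)
o=get_obs(); c=read_camera('wrist')
def loc(p): 
    d=p[:2]-FP; ca,sa=np.cos(FY),np.sin(FY); return (1000*U([ca*d[0]+sa*d[1],-sa*d[0]+ca*d[1]])).round(1)
for z in (.018,.022,.026,.030,.034):
    print(z,'front-near: top',loc(onz(cs['top'],f(574,226),z)),'scene',loc(onz(cs['scene'],g(148,378),z)),'wrist',loc(wonz(c,o,w(50,205),z)))
for z in (.029,.033,.037,.041,.045,.048):
    print(z,'lip near-front: scene',loc(onz(cs['scene'],g(248,262),z)),'wrist lip',loc(wonz(c,o,w(303,292),z)),'top?',loc(onz(cs['top'],f(580,180),z)))
E
```

```text
0.018 front-near: top [-142.2   15.4] scene [-142.4   13.3] wrist [-148.6   15.9]
0.022 front-near: top [-142.4   16. ] scene [-144.7   15.1] wrist [-144.5   15.5]
0.026 front-near: top [-142.6   16.5] scene [-147.1   16.9] wrist [-140.3   15.1]
0.03 front-near: top [-142.7   17. ] scene [-149.4   18.8] wrist [-136.2   14.7]
0.034 front-near: top [-142.9   17.6] scene [-151.8   20.6] wrist [-132.1   14.3]
0.029 lip near-front: scene [-135.6  -21.3] wrist lip [-157.7  -25.2] top? [-144.   -13.8]
0.033 lip near-front: scene [-138.1  -19.2] wrist lip [-153.   -24.6] top? [-144.1  -13.1]
0.037 lip near-front: scene [-140.5  -17.2] wrist lip [-148.3  -24. ] top? [-144.3  -12.4]
0.041 lip near-front: scene [-142.9  -15.1] wrist lip [-143.7  -23.3] top? [-144.5  -11.8]
0.045 lip near-front: scene [-145.4  -13.1] wrist lip [-139.   -22.7] top? [-144.7  -11.1]
0.048 lip near-front: scene [-147.2  -11.5] wrist lip [-135.5  -22.2] top? [-144.8  -10.6]
```

```bash
python3 - <<'E'
from mv import *
d=np.radians
rows([lever(d(27),.03,.002),lever(d(27),.046,.002)])
E
```

```text
[[0.0, -0.72, 0.0], [0.0, 0.0, 0.0]]
[[0.0, -1.36, 0.0], [0.0, 0.0, 0.0]]
```

>>> apply_moves(
  moves=[
    [[0, -0.36, 0], [0, 0, 0], -1],
    [[0, -0.72, 0], [0, 0, 0], -1],
    [[0, -1.04, 0], [0, 0, 0], -1],
    [[0, -1.36, 0], [0, 0, 0], -1],
    [[0, -1.36, 0], [0, 0, 0], -1],
    [[0, -1.36, 0], [0, 0, 0], -1],
  ],
)

```text
t: 10.12
eef_pos: [0.5754, 0.073, 0.14]
tool_rot: [0.233, 0.971, -0.056, -0.013]
contact_force: [0.4, -0.1, -1.5]
gripper_width: 0.146
```

```bash
python3 - <<'E'
from ov import *
o=get_obs(); print(o['t'],o['eef_pos'],o['tool_rot'],o['contact_force'],cmd0()[0])
s=read_camera('scene')
P=frame(F2W(.108,.041,0),1.457); F=F2W
g=[((0,255,255),boxseg(-.11,.11,-.007,.007,0,.008,inbar(o)))]
cv2.imwrite('pics/s5.png',cv2.resize(s['color'][60:210,140:340,::-1],(800,600),interpolation=cv2.INTER_CUBIC))
f=inbar(o); 
for x in(-.11,.065,.11):
    p=f(x,0,0); dd=p[:2]-FP; ca,sa=np.cos(FY),np.sin(FY); print(x,(ca*dd[0]+sa*dd[1]).round(4),(-sa*dd[0]+ca*dd[1]).round(4),p[2].round(4))
E
```

```text
10.125 [0.57541026 0.07297928 0.14002299] [ 0.23324535  0.97072979 -0.05568842 -0.01338192] [ 0.4043075  -0.1235598  -1.52389307] [0.57547839 0.07331516 0.1399546 ]
-0.11 -0.1512 0.0001 0.1081
0.065 0.0047 0.0001 0.0286
0.11 0.0448 0.0001 0.0081
```

View pics/s5.png

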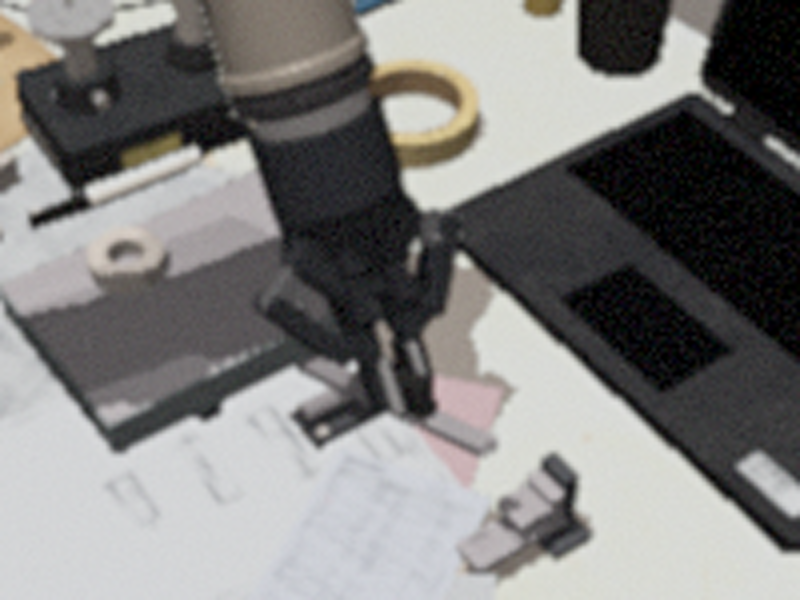

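```bash
python3 - <<'E'
from mv import *
d=np.radians
rows([lever(d(a),.046,.0005) for a in (24,21,18,15,13,11,9.5,8,6.5,5,4)])
print(np.degrees(cmd0()[1].magnitude()))
E
```

```text
[[0.0, 0.18, 0.25], [0.3, 0.0, 0.0]]
[[0.0, 0.35, 0.45], [0.6, 0.0, 0.0]]
[[0.0, 0.5, 0.66], [0.9, 0.0, 0.0]]
[[0.0, 0.65, 0.87], [1.2, 0.0, 0.0]]
[[0.0, 0.74, 1.02], [1.4, 0.0, 0.0]]
[[0.0, 0.82, 1.17], [1.6, 0.0, 0.0]]
[[0.0, 0.88, 1.29], [1.75, 0.0, 0.0]]
[[0.0, 0.94, 1.41], [1.9, 0.0, 0.0]]
[[0.0, 0.99, 1.52], [2.05, 0.0, 0.0]]
[[0.0, 1.05, 1.64], [2.2, 0.0, 0.0]]
[[0.0, 1.08, 1.72], [2.3, 0.0, 0.0]]
176.00658995967444
```

>>> apply_moves(
  moves=[
    [[0, 0.18, 0.25], [0.3, 0, 0], -1],
    [[0, 0.35, 0.45], [0.6, 0, 0], -1],
    [[0, 0.5, 0.66], [0.9, 0, 0], -1],
    [[0, 0.65, 0.87], [1.2, 0, 0], -1],
    [[0, 0.74, 1.02], [1.4, 0, 0], -1],
    [[0, 0.82, 1.17], [1.6, 0, 0], -1],
    [[0, 0.88, 1.29], [1.75, 0, 0], -1],
    [[0, 0.94, 1.41], [1.9, 0, 0], -1],
    [[0, 0.99, 1.52], [2.05, 0, 0], -1],
    [[0, 1.05, 1.64], [2.2, 0, 0], -1],
    [[0, 1.08, 1.72], [2.3, 0, 0], -1],
    [[0, 1.08, 1.72], [2.3, 0, 0], -1],
  ],
)

```text
t: 11.68
eef_pos: [0.5708, 0.0315, 0.1139]
tool_rot: [0.033, 0.998, -0.056, -0.002]
contact_force: [0.3, 7.9, -3.5]
gripper_width: 0.145
```

```bash
cat >> ov.py <<'E'
def rep():
    o=get_obs(); print('t',o['t'],'pos',o['eef_pos'].round(4),'cmd',cmd0()[0].round(4),'F',o['contact_force'].round(1),'T',o['torque'].round(2),'w',round(o['gripper_width'],3))
    e=(cmd0()[1].inv()*Rq(o['tool_rot'])).as_rotvec(degrees=True); print('rot err deg',e.round(2))
    f=inbar(o); 
    for x in(-.11,-.085,.065,.11):
        p=f(x,0,0); dd=p[:2]-FP; ca,sa=np.cos(FY),np.sin(FY); print(x,(1000*U([ca*dd[0]+sa*dd[1],-sa*dd[0]+ca*dd[1],p[2]])).round(1))
    v=f(1,0,0)-f(0,0,0); print('pitch',np.degrees(np.arcsin(-v[2])).round(2),'yaw',np.degrees(np.arctan2(v[1],v[0])-FY).round(2))
    return o
E
python3 - <<'E'
from ov import *
o=rep(); c=save('wrist','w6.png')
E
```

```text
t 11.675 pos [0.5708 0.0315 0.1139] cmd [0.5705 0.03   0.1139] F [ 0.3  7.9 -3.5] T [ 0.98 -0.17 -0.02] w 0.145
rot err deg [ 0.16  0.01 -0.11]
-0.11 [-171.3   -0.2   40.5]
-0.085 [-146.4   -0.2   38.9]
0.065 [ 3.3  0.1 28.8]
0.11 [48.2  0.2 25.8]
pitch 3.84 yaw 0.11
```

View pics/w6.png

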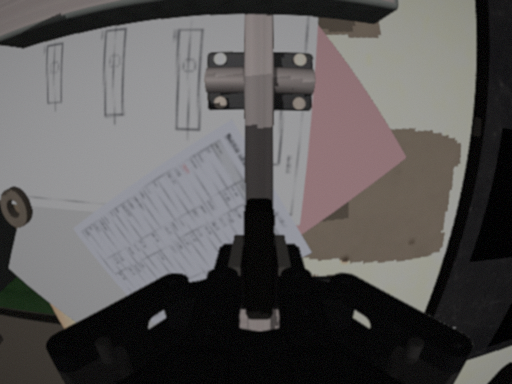

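```bash
python3 - <<'E'
from mv import *
d=np.radians
rows([lever(d(a),.047,.0003) for a in (3,2,1.2,.6,0)])
E
```

```text
[[0.0, 0.02, 0.07], [0.1, 0.0, 0.0]]
[[0.0, 0.08, 0.14], [0.2, 0.0, 0.0]]
[[0.0, 0.12, 0.19], [0.28, 0.0, 0.0]]
[[0.0, 0.16, 0.23], [0.34, 0.0, 0.0]]
[[0.0, 0.19, 0.27], [0.4, 0.0, 0.0]]
```

>>> apply_moves(
  moves=[
    [[0, 0.02, 0.07], [0.1, 0, 0], -1],
    [[0, 0.08, 0.14], [0.2, 0, 0], -1],
    [[0, 0.12, 0.19], [0.28, 0, 0], -1],
    [[0, 0.16, 0.23], [0.34, 0, 0], -1],
    [[0, 0.19, 0.27], [0.4, 0, 0], -1],
    [[0, 0.19, 0.27], [0.4, 0, 0], -1],
  ],
)

```text
t: 12.48
eef_pos: [0.5702, 0.0257, 0.1077]
tool_rot: [-0.001, 0.998, -0.057, 0.0]
contact_force: [0.4, 7.3, -0.9]
gripper_width: 0.144
```

```bash
python3 - <<'E'
from ov import *
o=rep()
d=np.radians
rows([lever(d(a),.048,.0) for a in (-.5,-1,-1.4)])
E
```

```text
t 12.475 pos [0.5702 0.0257 0.1077] cmd [0.5699 0.0248 0.1075] F [ 0.4  7.3 -0.9] T [ 0.89 -0.05  0.07] w 0.144
rot err deg [ 0.14  0.02 -0.07]
-0.11 [-171.8   -0.2   28.2]
-0.085 [-146.8   -0.2   28.3]
0.065 [ 3.2 -0.  28.7]
0.11 [48.2  0.  28.8]
pitch -0.14 yaw 0.07
[[0.0, -0.01, 0.04], [0.05, 0.0, 0.0]]
[[0.0, 0.02, 0.07], [0.1, 0.0, 0.0]]
[[0.0, 0.05, 0.09], [0.14, 0.0, 0.0]]
```

>>> apply_moves(
  moves=[
    [[0, -0.01, 0.04], [0.05, 0, 0], -1],
    [[0, 0.02, 0.07], [0.1, 0, 0], -1],
    [[0, 0.05, 0.09], [0.14, 0, 0], -1],
    [[0, 0.05, 0.09], [0.14, 0, 0], -1],
  ],
)

```text
t: 12.98
eef_pos: [0.5701, 0.0242, 0.1066]
tool_rot: [-0.014, 0.998, -0.057, 0.001]
contact_force: [-4.3, 6.8, 12.0]
gripper_width: 0.147
```

```bash
python3 - <<'E'
from ov import *
o=rep()
d=np.radians
rows([lever(d(a),.048,.0) for a in (-1.7,-2,-2.3)])
E
```

```text
t 12.975 pos [0.5701 0.0242 0.1066] cmd [0.5697 0.0236 0.1052] F [-4.3  6.8 12. ] T [0.75 0.86 0.19] w 0.147
rot err deg [ 0.16  0.02 -0.04]
-0.11 [-171.4   -0.3   25. ]
-0.085 [-146.4   -0.3   25.7]
0.065 [ 3.5 -0.2 29.8]
0.11 [48.5 -0.1 31. ]
pitch -1.56 yaw 0.04
[[0.0, 0.01, 0.02], [0.03, 0.0, 0.0]]
[[0.0, 0.03, 0.04], [0.06, 0.0, 0.0]]
[[0.0, 0.05, 0.06], [0.09, 0.0, 0.0]]
```

```bash
python3 - <<'E'
from mv import *
d=np.radians
t=lever(d(-1.4),.048,0); print(t[0]); setc(*t)
rows([lever(d(-1.1),.048,0.0004)])
E
```

```text
[0.569819   0.02370243 0.10515353]
[[0.0, -0.02, -0.03], [-0.03, 0.0, 0.0]]
```

>>> apply_moves(
  moves=[
    [[0, -0.02, -0.03], [-0.03, 0, 0], -1],
    [[0, -0.02, -0.03], [-0.03, 0, 0], -1],
  ],
)

```text
t: 13.22
eef_pos: [0.5701, 0.0245, 0.1066]
tool_rot: [-0.01, 0.998, -0.057, 0.001]
contact_force: [0.5, 6.6, 3.9]
gripper_width: 0.148
```

```bash
python3 - <<'E'
from ov import *
o=rep()
E
```

```text
t 13.225 pos [0.5701 0.0245 0.1066] cmd [0.5699 0.0242 0.1059] F [0.5 6.6 3.9] T [0.85 0.17 0.14] w 0.148
rot err deg [ 0.1   0.03 -0.06]
-0.11 [-171.6   -0.4   25.6]
-0.085 [-146.6   -0.3   26.1]
0.065 [ 3.4 -0.2 29.2]
0.11 [48.4 -0.1 30.2]
pitch -1.2 yaw 0.06
```

```bash
python3 - <<'E'
from mv import *
d=np.radians
rows([lever(d(-.95),.048,0.0004,d(a)) for a in (.6,1.2,1.8,2.4,3.2,4.)])
E
```

```text
[[0.04, -0.01, -0.01], [-0.01, 0.0, -0.06]]
[[0.07, -0.01, -0.01], [-0.01, 0.0, -0.12]]
[[0.11, -0.01, -0.01], [-0.01, 0.0, -0.18]]
[[0.15, -0.01, -0.01], [-0.01, 0.0, -0.24]]
[[0.2, -0.01, -0.01], [-0.01, -0.01, -0.32]]
[[0.25, -0.02, -0.01], [-0.01, -0.01, -0.4]]
```

>>> apply_moves(
  moves=[
    [[0.04, -0.01, -0.01], [-0.01, 0, -0.06], -1],
    [[0.07, -0.01, -0.01], [-0.01, 0, -0.12], -1],
    [[0.11, -0.01, -0.01], [-0.01, 0, -0.18], -1],
    [[0.15, -0.01, -0.01], [-0.01, 0, -0.24], -1],
    [[0.2, -0.01, -0.01], [-0.01, -0.01, -0.32], -1],
    [[0.25, -0.02, -0.01], [-0.01, -0.01, -0.4], -1],
    [[0.25, -0.02, -0.01], [-0.01, -0.01, -0.4], -1],
  ],
)

```text
t: 14.1
eef_pos: [0.5764, 0.0238, 0.1067]
tool_rot: [-0.009, 1.0, -0.023, 0.0]
contact_force: [-0.0, 4.5, 1.8]
gripper_width: 0.143
```

```bash
python3 - <<'E'
from ov import *
o=rep()
s=save('scene','s7.png')
cv2.imwrite('pics/s7z.png',cv2.resize(s['color'][120:240,200:360,::-1],(800,600),interpolation=cv2.INTER_CUBIC))
E
```

```text
t 14.1 pos [0.5764 0.0238 0.1067] cmd [0.5761 0.024  0.1062] F [-0.   4.5  1.8] T [ 0.71  0.06 -0.26] w 0.143
rot err deg [0.09 0.04 0.03]
-0.11 [-171.5  -12.3   25.8]
-0.085 [-146.6  -10.6   26.3]
0.065 [ 3.  -0.2 29.1]
0.11 [47.9  2.9 30. ]
pitch -1.09 yaw 3.97
```

View pics/s7z.png

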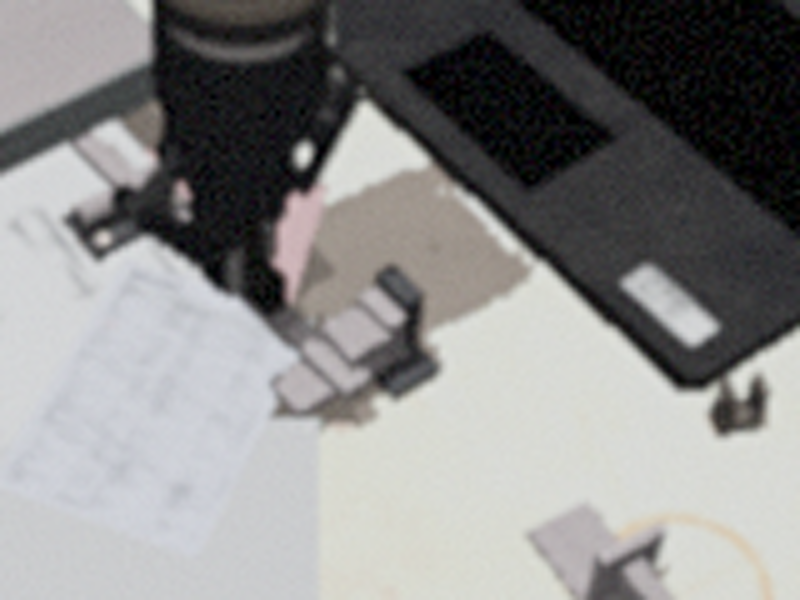

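```bash
python3 - <<'E'
from mv import *
d=np.radians
rows([lever(d(-.95),.048,0.0004,d(a)) for a in (4.8,5.6,6.4)])
E
```

```text
[[0.05, 0.0, 0.0], [-0.01, 0.0, -0.08]]
[[0.09, 0.0, 0.0], [-0.01, 0.0, -0.16]]
[[0.14, 0.0, 0.0], [-0.01, 0.0, -0.24]]
```

>>> apply_moves(
  moves=[
    [[0.05, 0, 0], [-0.01, 0, -0.08], -1],
    [[0.09, 0, 0], [-0.01, 0, -0.16], -1],
    [[0.14, 0, 0], [-0.01, 0, -0.24], -1],
    [[0.14, 0, 0], [-0.01, 0, -0.24], -1],
  ],
)

```text
t: 14.65
eef_pos: [0.5803, 0.0236, 0.1069]
tool_rot: [-0.009, 1.0, -0.002, 0.001]
contact_force: [0.9, 5.4, 2.3]
gripper_width: 0.145
```

```bash
python3 - <<'E'
from ov import *
o=rep()
d=np.radians
rows([lever(d(-.95),.048,0.0004,d(a)) for a in (7.2,8,8.8,9.4)])
E
```

```text
t 14.65 pos [0.5803 0.0236 0.1069] cmd [0.5796 0.0238 0.1062] F [0.9 5.4 2.3] T [ 0.74 -0.13 -0.27] w 0.145
rot err deg [0.08 0.1  0.05]
-0.11 [-171.1  -19.8   26.1]
-0.085 [-146.3  -17.1   26.6]
0.065 [ 2.8 -0.5 29.1]
0.11 [47.5  4.5 29.9]
pitch -0.98 yaw 6.35
[[0.05, 0.0, 0.0], [0.0, 0.0, -0.08]]
[[0.1, 0.0, 0.0], [0.0, 0.0, -0.16]]
[[0.15, 0.0, 0.0], [0.0, -0.01, -0.24]]
[[0.19, 0.0, 0.0], [0.0, -0.01, -0.3]]
```

>>> apply_moves(
  moves=[
    [[0.05, 0, 0], [0, 0, -0.08], -1],
    [[0.1, 0, 0], [0, 0, -0.16], -1],
    [[0.15, 0, 0], [0, -0.01, -0.24], -1],
    [[0.19, 0, 0], [0, -0.01, -0.3], -1],
    [[0.19, 0, 0], [0, -0.01, -0.3], -1],
  ],
)

```text
t: 15.28
eef_pos: [0.5853, 0.0234, 0.1069]
tool_rot: [-0.008, 1.0, 0.024, 0.001]
contact_force: [2.2, 4.9, 1.4]
gripper_width: 0.144
```

```bash
python3 - <<'E'
from ov import *
o=rep()
s=save('scene','s8.png')
cv2.imwrite('pics/s8z.png',cv2.resize(s['color'][150:225,220:320,::-1],(800,600),interpolation=cv2.INTER_CUBIC))
E
```

```text
t 15.275 pos [0.5853 0.0234 0.1069] cmd [0.5844 0.0238 0.1062] F [2.2 4.9 1.4] T [ 0.6  -0.29 -0.34] w 0.144
rot err deg [0.07 0.14 0.07]
-0.11 [-170.1  -29.1   26.2]
-0.085 [-145.4  -25.1   26.6]
0.065 [ 2.6 -0.8 29.2]
0.11 [47.   6.5 29.9]
pitch -0.97 yaw 9.33
```

View pics/s8z.png

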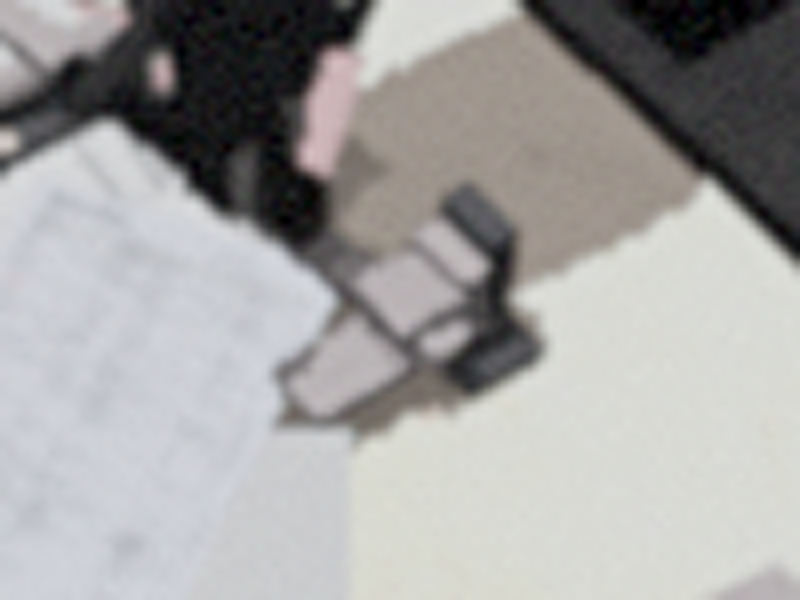

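```bash
python3 - <<'E'
from mv import *
d=np.radians
rows([lever(d(-.5),.048,0.0004,d(9.4)),lever(d(-.1),.048,0.0004,d(9.4))])
E
```

```text
[[0.0, -0.03, -0.03], [-0.04, 0.0, 0.0]]
[[0.0, -0.06, -0.05], [-0.08, 0.0, 0.0]]
```

>>> apply_moves(
  moves=[
    [[0, -0.03, -0.03], [-0.04, 0, 0], -1],
    [[0, -0.06, -0.05], [-0.08, 0, 0], -1],
    [[0, -0.06, -0.05], [-0.08, 0, 0], -1],
    [[0, -0.06, -0.05], [-0.08, 0, 0], -0.6],
    [[0, -0.06, -0.05], [-0.08, 0, 0], -0.4],
    [[0, -0.06, -0.05], [-0.08, 0, 0], -0.1],
    [[0, -0.06, -0.05], [-0.08, 0, 0], 0],
    [[0, -0.06, -0.05], [-0.08, 0, 0], 0],
  ],
  force=50,
)

```text
t: 16.32
eef_pos: [0.5841, 0.0251, 0.1074]
tool_rot: [-0.001, 1.0, 0.025, -0.001]
contact_force: [0.3, -0.2, -0.2]
gripper_width: 0.502
```

```bash
python3 - <<'E'
from ov import *
o=rep()
c=save('wrist','w9.png')
E
```

```text
t 16.325 pos [0.5841 0.0251 0.1074] cmd [0.5843 0.0253 0.1074] F [ 0.3 -0.2 -0.2] T [-0.03 -0.   -0.  ] w 0.502
rot err deg [-0.   -0.02 -0.03]
-0.11 [-169.8  -27.9   28. ]
-0.085 [-145.1  -23.8   28. ]
0.065 [ 2.8  0.8 28.3]
0.11 [47.2  8.2 28.4]
pitch -0.1 yaw 9.44
```

View pics/w9.png

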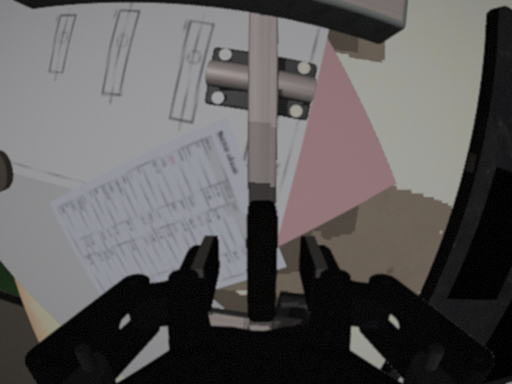

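```bash
python3 - <<'E'
from ov import *
p0,r0=cmd0(); T,_=tool(1.32)
q=U([.5833,-.2364,.19])
rows([(p0+[0,0,.11],r0),(q,T)])
s=save('scene','s10.png')
cv2.imwrite('pics/s10z.png',cv2.resize(s['color'][90:225,140:320,::-1],(800,600),interpolation=cv2.INTER_CUBIC))
E
```

```text
[[0.0, -0.01, -4.4], [0.0, 0.0, 0.0]]
[[-0.56, 10.45, -3.32], [-0.01, 0.01, 1.72]]
```

View pics/s10z.png

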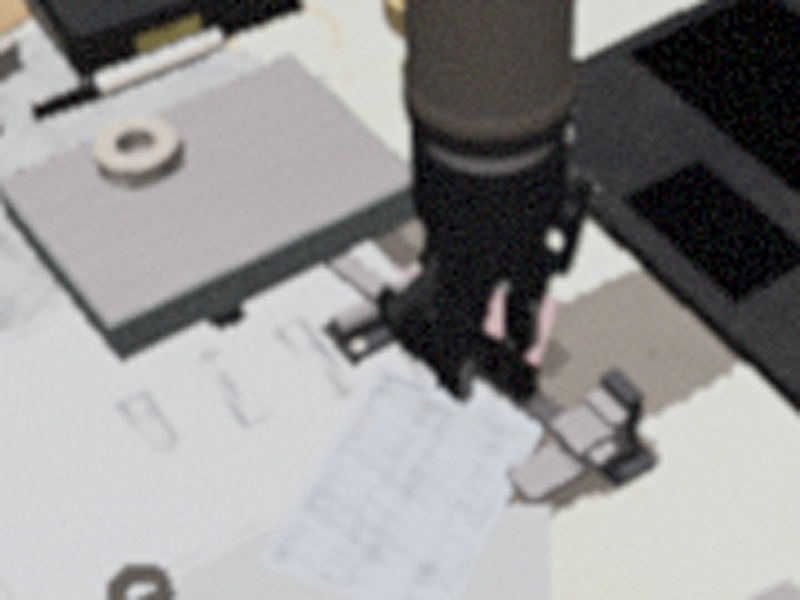

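Plate is raised, bar hooked under the lip. Fetch the shim.

>>> apply_moves(
  moves=[
    [[0, -0.01, -1], [0, 0, 0], 0.1],
    [[0, -0.01, -2.5], [0, 0, 0], 0.3],
    [[0, -0.01, -4.4], [0, 0, 0], 0.3],
    [[0, -0.01, -4.4], [0, 0, 0], 0.3],
    [[-0.56, 10.45, -3.32], [-0.01, 0.01, 1.72], 0.3],
    [[-0.56, 10.45, -3.32], [-0.01, 0.01, 1.72], 0.3],
    [[-0.56, 10.45, -3.32], [-0.01, 0.01, 1.72], 0.3],
    [[-0.56, 10.45, -3.32], [-0.01, 0.01, 1.72], 0.3],
    [[-0.56, 10.45, -3.32], [-0.01, 0.01, 1.72], 0.3],
    [[-0.56, 10.45, -3.32], [-0.01, 0.01, 1.72], 0.3],
    [[-0.56, 10.45, -3.32], [-0.01, 0.01, 1.72], 0.3],
  ],
)

```text
t: 17.8
eef_pos: [0.5838, -0.2342, 0.1895]
tool_rot: [-0.001, 0.992, -0.123, -0.0]
contact_force: [0.2, 0.5, -0.4]
gripper_width: 0.651
```

```bash
python3 - <<'E'
from ov import *
o=get_obs(); c=save('wrist','w11.png'); print(o['t'],o['eef_pos'],cmd0()[0])
S=frame((.5916,-.2039),1.32)
draw(c,o,'w11b.png',[((0,0,255),boxseg(-.061,.044,-.017,.017,0,.004,S)),((0,255,0),boxseg(-.006,0,-.017,.017,0.004,.046,S)),((255,255,0),boxseg(-.061,-.006,-.006,.006,0.004,.034,S))])
E
```

```text
17.8 [ 0.5837897  -0.23419409  0.18953811] [ 0.58326981 -0.23650348  0.18999311]
```

View pics/w11b.png

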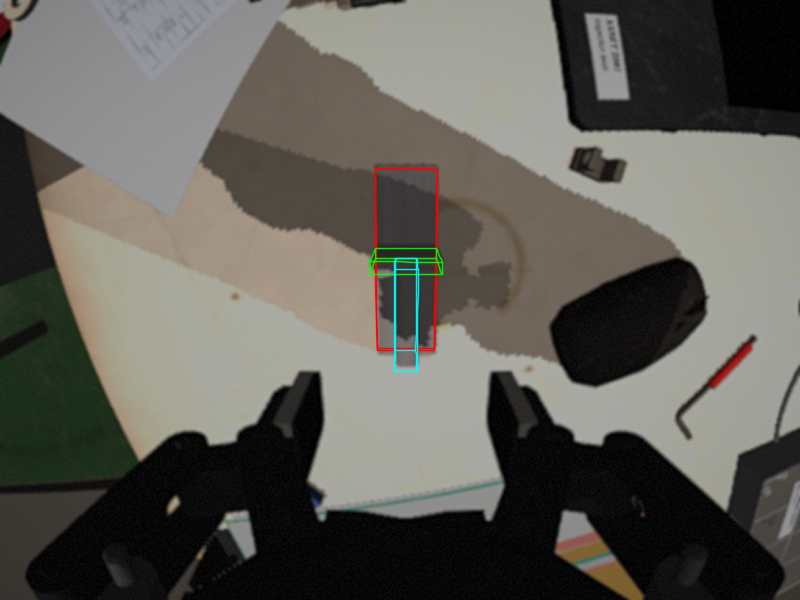

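```bash
python3 - <<'E'
from mv import *
T,_=tool(1.32)
rows([([.5833,-.2364,.11],T),([.5833,-.2364,.0815],T)])
E
```

```text
[[0.0, 0.0, 3.2], [0.0, 0.0, 0.0]]
[[0.0, 0.0, 4.34], [0.0, 0.0, 0.0]]
```

>>> apply_moves(
  moves=[
    [[0, 0, 1.6], [0, 0, 0], 0.2],
    [[0, 0, 3.2], [0, 0, 0], 0],
    [[0, 0, 4.34], [0, 0, 0], -0.2],
    [[0, 0, 4.34], [0, 0, 0], -0.3],
    [[0, 0, 4.34], [0, 0, 0], -1],
    [[0, 0, 4.34], [0, 0, 0], -1],
    [[0, 0, 4.34], [0, 0, 0], -1],
    [[0, 0, 4.34], [0, 0, 0], -1],
  ],
  force=60,
)

```text
t: 18.85
eef_pos: [0.5842, -0.2366, 0.0829]
tool_rot: [-0.0, 0.992, -0.125, 0.001]
contact_force: [-0.4, 1.5, 7.3]
gripper_width: 0.124
```

```bash
python3 - <<'E'
from ov import *
o=get_obs(); print(o['t'],o['eef_pos'],cmd0()[0],o['contact_force'],o['gripper_width'],np.degrees((cmd0()[1].inv()*Rq(o['tool_rot'])).as_rotvec()))
c=save('wrist','w12.png')
E
```

```text
18.85 [ 0.58423634 -0.23663515  0.08294566] [ 0.58335408 -0.23652122  0.08149314] [-0.43135766  1.49615874  7.31490385] 0.12374117289544061 [ 0.0332135   0.11254088 -0.039714  ]
```

View pics/w12.png

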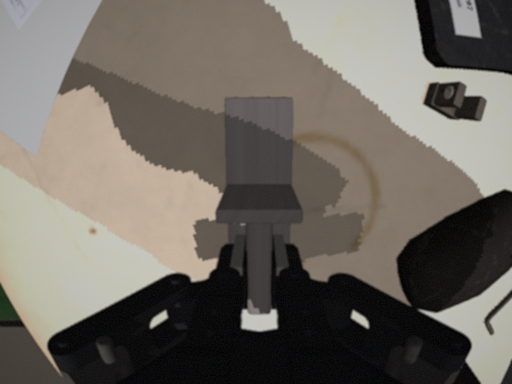

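```bash
cat >> mv.py <<'E'
GS=U([-.0335,0,.0829])
PX,PY=.108,.042
def shimpose(x,y,z,yaw=0):
    """shim origin at plate-frame x,y (plate origin at F(PX,PY)), height z"""
    T,B=tool(FY+yaw); return F2W(PX+x,PY+y,z)+B.apply(GS),T
E
python3 - <<'E'
from mv import *
p0,r0=cmd0()
a=shimpose(-.185,.025,.10); b=shimpose(-.185,.025,.03)
print(a[0])
rows([(p0+[0,0,.11],r0),a,b])
E
```

```text
[0.50078383 0.00990177 0.1829    ]
[[0.0, 0.0, -4.4], [0.0, 0.0, 0.0]]
[[-5.64, -8.73, -4.06], [0.0, 0.0, -0.78]]
[[-5.65, -8.73, -1.26], [0.0, 0.0, -0.78]]
```

>>> apply_moves(
  moves=[
    [[0, 0, -2], [0, 0, 0], -1],
    [[0, 0, -4.4], [0, 0, 0], -1],
    [[0, 0, -4.4], [0, 0, 0], -1],
    [[-5.64, -8.73, -4.06], [0, 0, -0.78], -1],
    [[-5.64, -8.73, -4.06], [0, 0, -0.78], -1],
    [[-5.64, -8.73, -4.06], [0, 0, -0.78], -1],
    [[-5.64, -8.73, -4.06], [0, 0, -0.78], -1],
    [[-5.64, -8.73, -4.06], [0, 0, -0.78], -1],
    [[-5.65, -8.73, -1.26], [0, 0, -0.78], -1],
    [[-5.65, -8.73, -1.26], [0, 0, -0.78], -1],
    [[-5.65, -8.73, -1.26], [0, 0, -0.78], -1],
  ],
)

```text
t: 20.27
eef_pos: [0.5006, 0.0087, 0.1131]
tool_rot: [0.0, 0.998, -0.058, -0.0]
contact_force: [1.1, -0.1, -0.6]
gripper_width: 0.126
```

```bash
cat >> ov.py <<'E'
def inshim(o):
    Rt=Rq(o['tool_rot']).as_matrix(); B=np.stack([-Rt[:,1],-Rt[:,0],-Rt[:,2]],1); org=U(o['eef_pos'])-B@GS
    return lambda x,y,z: org+B@U([x,y,z])
def plate_up(lift):
    th=np.arctan(lift/.118); ca,sa=np.cos(th),np.sin(th)
    def f(x,y,z):
        dx=x-.055; return F2W(PX+.055+dx*ca+z*sa, PY+y, -dx*sa+z*ca)
    return f
E
python3 - <<'E'
from ov import *
o=get_obs(); print(o['t'],o['eef_pos'],cmd0()[0],o['contact_force'],o['gripper_width'])
c=save('wrist','w13.png'); s=read_camera('scene')
P=plate_up(.0105); S=inshim(o)
g=[((0,0,255),boxseg(-.075,.075,-.1,.1,.026,.056,P)+boxseg(-.062,-.038,.013,.037,0,.026,P)),((255,0,0),boxseg(-.061,.044,-.017,.017,0,.004,S)+boxseg(-.006,0,-.017,.017,0.004,.046,S))]
draw(c,o,'w13b.png',g); draw(s,None,'s13b.png',g,(2048,1536))
i=cv2.imread('pics/s13b.png'); cv2.imwrite('pics/s13c.png',i[350:950,500:1300])
E
```

```text
20.275 [0.5005767  0.00865816 0.11308696] [0.50068798 0.00996917 0.11288864] [ 1.10982015 -0.0863567  -0.61884897] 0.1264476187585544
```

View pics/w13b.png

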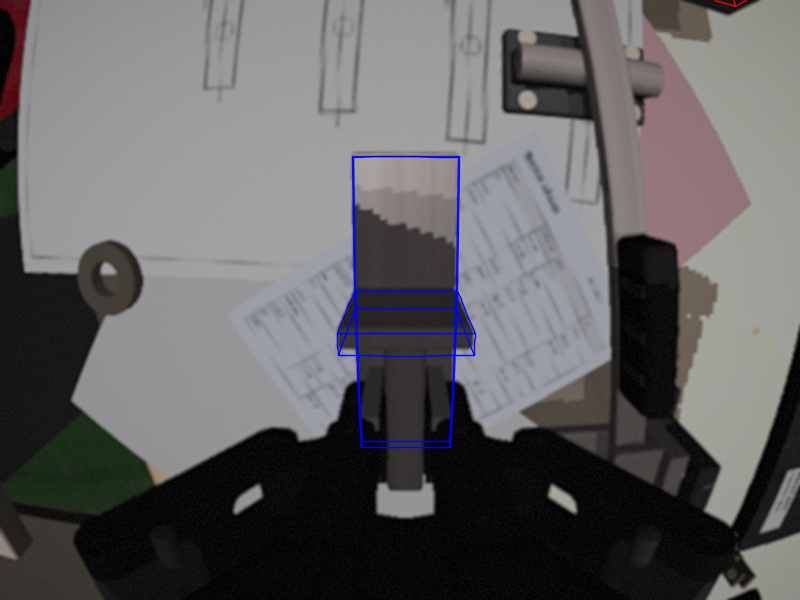

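View pics/s13c.png

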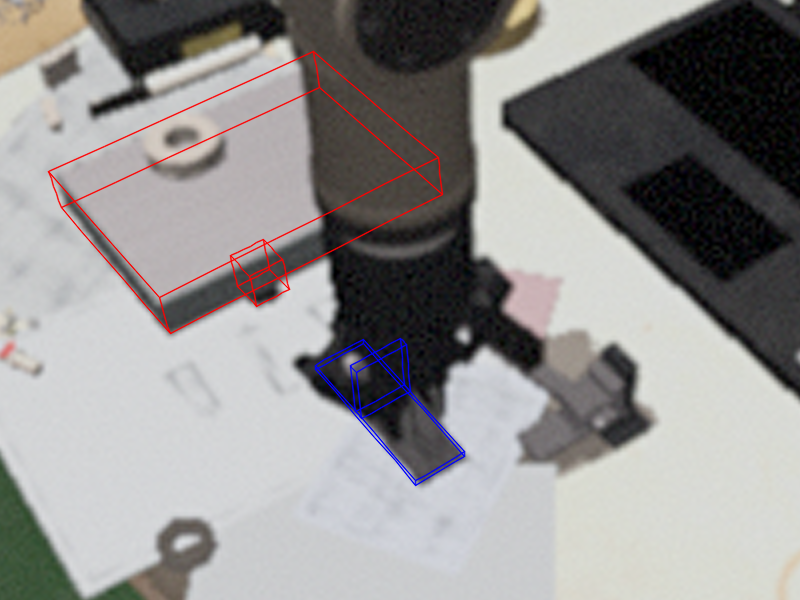

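```bash
python3 - <<'E'
from mv import *
rows([shimpose(-.185,.025,.0008),shimpose(-.130,.025,.0008),shimpose(-.110,.025,.0008)])
E
```

```text
[[0.0, 0.0, 1.17], [0.0, 0.0, 0.0]]
[[0.0, -2.2, 1.17], [0.0, 0.0, 0.0]]
[[0.0, -3.0, 1.17], [0.0, 0.0, 0.0]]
```

>>> apply_moves(
  moves=[
    [[0, 0, 0.7], [0, 0, 0], -1],
    [[0, 0, 1.17], [0, 0, 0], -1],
    [[0, 0, 1.17], [0, 0, 0], -1],
    [[0, -0.8, 1.17], [0, 0, 0], -1],
    [[0, -1.5, 1.17], [0, 0, 0], -1],
    [[0, -2.2, 1.17], [0, 0, 0], -1],
    [[0, -2.6, 1.17], [0, 0, 0], -1],
    [[0, -3.0, 1.17], [0, 0, 0], -1],
    [[0, -3.0, 1.17], [0, 0, 0], -1],
  ],
)

```text
t: 21.5
eef_pos: [0.5093, 0.0851, 0.0837]
tool_rot: [-0.0, 0.998, -0.056, 0.0]
contact_force: [0.9, -0.4, -1.8]
gripper_width: 0.125
```

```bash
python3 - <<'E'
from ov import *
o=get_obs(); print(o['t'],o['eef_pos'],cmd0()[0],o['contact_force'],o['torque'],o['gripper_width'])
c=save('wrist','w14.png'); s=read_camera('scene')
P=plate_up(.0105); S=inshim(o)
g=[((0,0,255),boxseg(-.075,.075,-.1,.1,.026,.056,P)+boxseg(-.062,-.038,.013,.037,0,.026,P)),((255,0,0),boxseg(-.061,.044,-.017,.017,0,.004,S)+boxseg(-.006,0,-.017,.017,0.004,.046,S))]
draw(c,o,'w14b.png',g); draw(s,None,'s14b.png',g,(2048,1536))
i=cv2.imread('pics/s14b.png'); cv2.imwrite('pics/s14c.png',i[350:950,500:1300])
rows([shimpose(-a,.025,.0008) for a in (.100,.090,.082)])
E
```

```text
21.5 [0.50926181 0.08511472 0.08370742] [0.50929899 0.08447104 0.08363314] [ 0.86368    -0.38643059 -1.8195007 ] [-0.05080751  0.00681506 -0.0502452 ] 0.12525344075243108
[[0.0, -0.4, 0.0], [0.0, 0.0, 0.0]]
[[0.0, -0.8, 0.0], [0.0, 0.0, 0.0]]
[[0.0, -1.12, 0.0], [0.0, 0.0, 0.0]]
```

View pics/w14b.png

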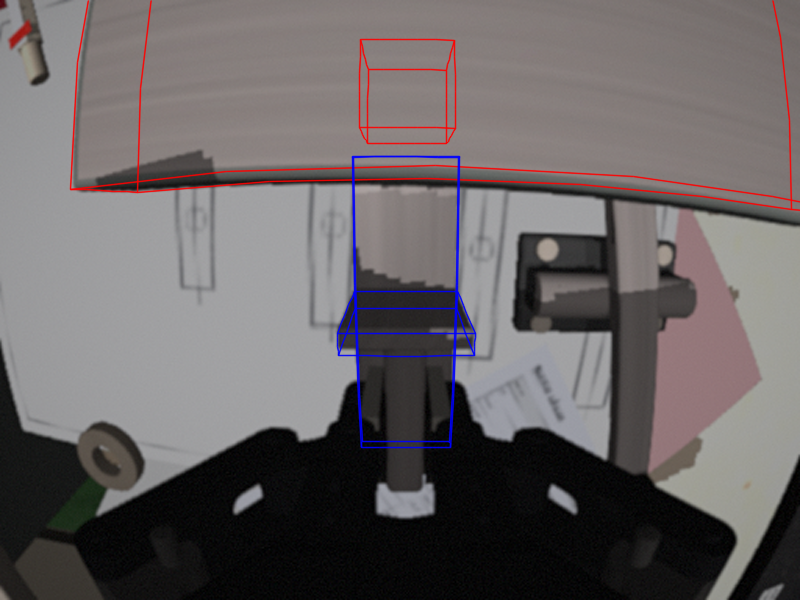

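View pics/s14c.png

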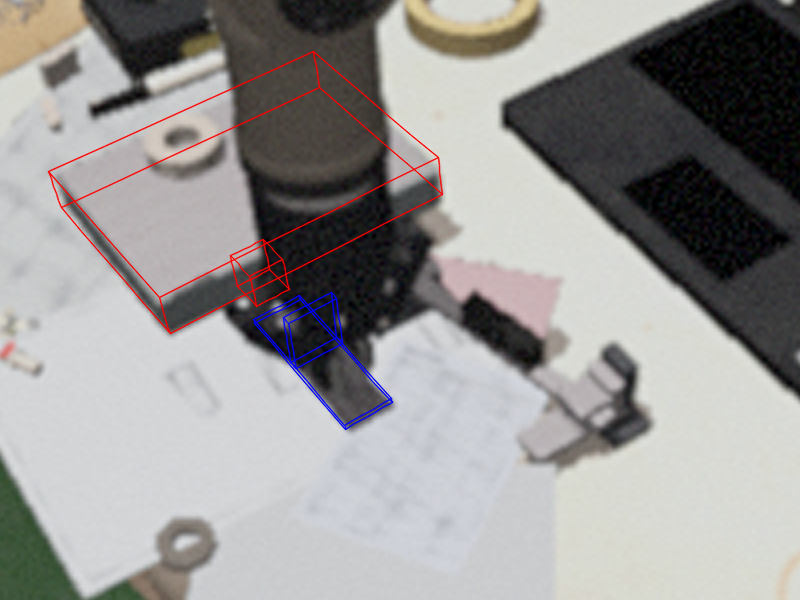

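>>> apply_moves(
  moves=[
    [[0, -0.2, 0], [0, 0, 0], -1],
    [[0, -0.4, 0], [0, 0, 0], -1],
    [[0, -0.6, 0], [0, 0, 0], -1],
    [[0, -0.8, 0], [0, 0, 0], -1],
    [[0, -0.96, 0], [0, 0, 0], -1],
    [[0, -1.12, 0], [0, 0, 0], -1],
    [[0, -1.12, 0], [0, 0, 0], -1],
  ],
)

```text
t: 22.48
eef_pos: [0.5124, 0.1126, 0.0837]
tool_rot: [-0.0, 0.998, -0.057, 0.0]
contact_force: [-0.7, -0.8, -0.8]
gripper_width: 0.127
```

```bash
python3 - <<'E'
from ov import *
o=get_obs(); print(o['t'],o['eef_pos'],cmd0()[0],o['contact_force'],o['torque'],o['gripper_width'])
c=save('wrist','w15.png')
i=c['color'][60:240,130:370,::-1]; cv2.imwrite('pics/w15z.png',cv2.resize(i,(800,600),interpolation=cv2.INTER_CUBIC))
E
```

```text
22.475 [0.51240587 0.11259268 0.08370389] [0.51250529 0.11228686 0.08363108] [-0.73586643 -0.76874573 -0.75136488] [-0.00502679 -0.02728409  0.0075354 ] 0.12669908865592158
```

View pics/w15z.png

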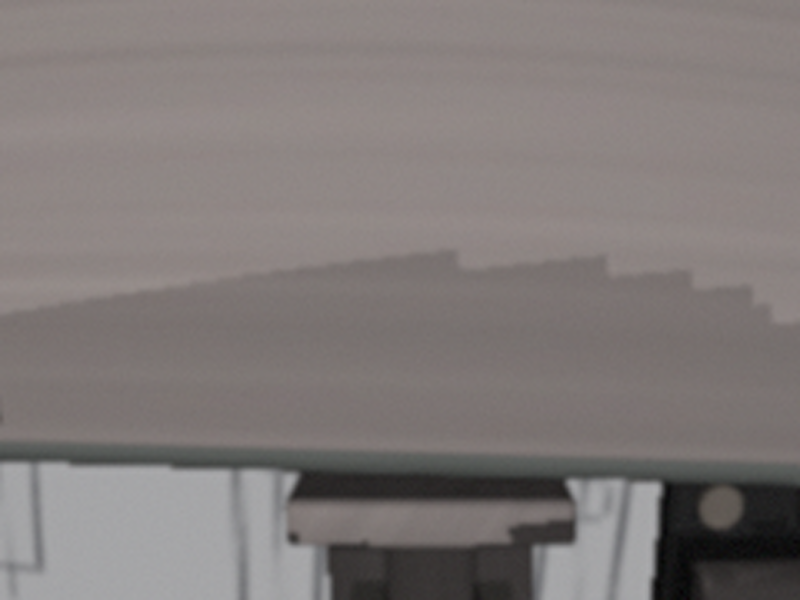

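>>> apply_moves(
  moves=[
    [[0, -0.05, 0], [0, 0, 0], -1],
    [[0, -0.1, 0], [0, 0, 0], -1],
    [[0, -0.14, 0], [0, 0, 0], -1],
    [[0, -0.18, 0], [0, 0, 0], -1],
    [[0, -0.18, 0], [0, 0, 0], -1],
  ],
)

```text
t: 23.15
eef_pos: [0.5129, 0.1167, 0.0837]
tool_rot: [0.0, 0.998, -0.057, 0.0]
contact_force: [-0.6, -0.4, -2.0]
gripper_width: 0.126
```

```bash
python3 - <<'E'
from ov import *
p,r=cmd0(); setc(p+r.apply([0,-.18*.025,0]),r)
o=get_obs(); print(o['t'],o['eef_pos'],cmd0()[0],o['contact_force'],o['torque'],o['gripper_width'])
c=save('wrist','w16.png')
i=c['color'][150:240,190:310,::-1]; cv2.imwrite('pics/w16z.png',cv2.resize(i,(800,600),interpolation=cv2.INTER_CUBIC))
E
```

```text
23.15 [0.51290226 0.11672876 0.08372551] [0.51302058 0.11675726 0.08363075] [-0.57989096 -0.40029139 -2.03429874] [-0.01250441 -0.01068169 -0.03081315] 0.1255447585981803
```

View pics/w16z.png

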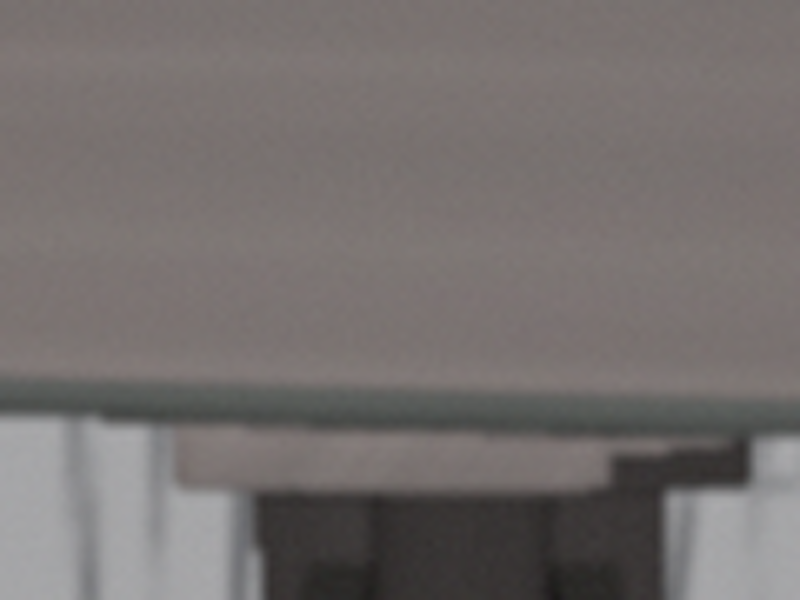

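>>> apply_moves(
  moves=[
    [[0, -0.03, 0], [0, 0, 0], -1],
    [[0, -0.06, 0], [0, 0, 0], -1],
    [[0, -0.09, 0], [0, 0, 0], -1],
    [[0, -0.09, 0], [0, 0, 0], -1],
  ],
)

```text
t: 23.7
eef_pos: [0.513, 0.1184, 0.0837]
tool_rot: [0.0, 0.998, -0.057, 0.0]
contact_force: [0.2, -2.5, -1.4]
gripper_width: 0.127
```

```bash
python3 - <<'E'
from ov import *
p,r=cmd0(); setc(p+r.apply([0,-.09*.025,0]),r)
o=get_obs(); print(o['t'],o['eef_pos'],cmd0()[0],o['contact_force'],o['torque'])
E
```

```text
23.7 [0.51304664 0.11838233 0.08368293] [0.51327823 0.11899246 0.08363058] [ 0.19799848 -2.48507251 -1.35558908] [-0.44626574  0.04226967 -0.0514138 ]
```

>>> apply_moves(
  moves=[
    [[0, 0, 0.03], [0, 0, 0], -1],
    [[0, 0, 0.04], [0, 0, 0], -1],
    [[0, 0.02, 0.04], [0, 0, 0], -0.6],
    [[0, 0.02, 0.04], [0, 0, 0], -0.4],
    [[0, 0.02, 0.04], [0, 0, 0], -0.3],
    [[0, 0.02, 0.04], [0, 0, 0], -0.2],
    [[0, 0.02, -0.5], [0, 0, 0], -0.2],
    [[0, 0.02, -2], [0, 0, 0], -0.1],
    [[0, 0.02, -4], [0, 0, 0], 0],
    [[0, 0.02, -4], [0, 0, 0], 0],
  ],
)

```text
t: 24.95
eef_pos: [0.5152, 0.1187, 0.1879]
tool_rot: [-0.002, 0.998, -0.057, 0.004]
contact_force: [0.3, -0.2, -0.2]
gripper_width: 0.501
```

```bash
python3 - <<'E'
from ov import *
p,r=cmd0(); setc(p+r.apply([0,.02*.025,-.1]),r)
o=get_obs(); print(o['t'],o['eef_pos'],cmd0()[0],o['contact_force'])
c=save('wrist','w17.png'); s=read_camera('scene')
P=plate_up(.0105); S=frame(F2W(.0325,PY+.025,0),FY)
g=[((0,0,255),boxseg(-.075,.075,-.1,.1,.026,.056,P)),((255,0,0),boxseg(-.061,.044,-.017,.017,0,.004,S)+boxseg(-.006,0,-.017,.017,0.004,.046,S))]
draw(c,o,'w17b.png',g); draw(s,None,'s17b.png',[],(2048,1536))
i=cv2.imread('pics/s17b.png'); cv2.imwrite('pics/s17c.png',i[350:950,500:1300])
E
```

```text
24.95 [0.51522659 0.11871258 0.18787904] [0.51314331 0.1185121  0.18363059] [ 0.33103039 -0.17587456 -0.15764572]
```

View pics/w17b.png

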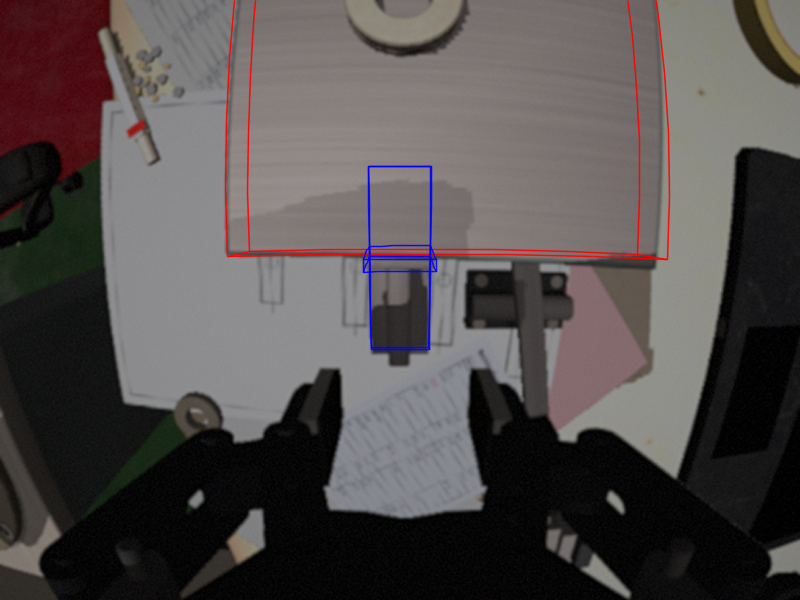

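View pics/s17c.png

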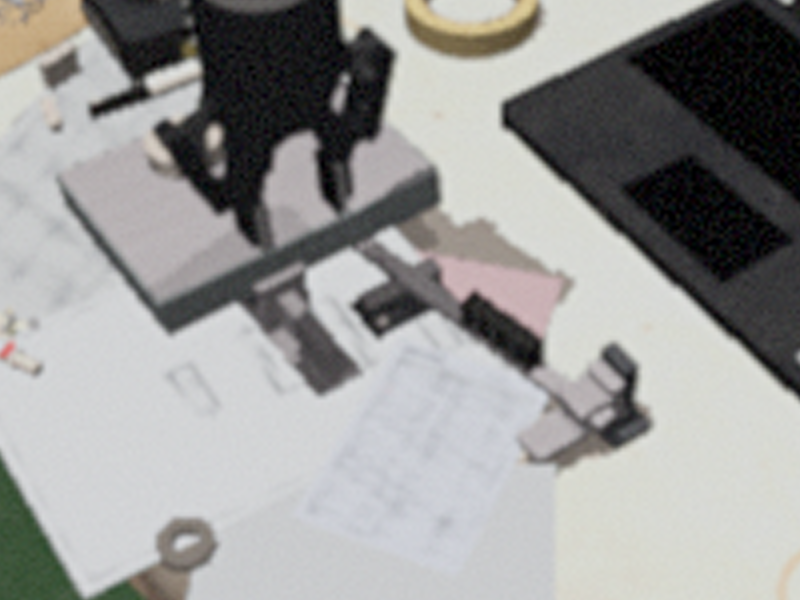

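```bash
python3 - <<'E'
from mv import *
d=np.radians
sync()
t=lever(d(-.1),.048,.0004,d(9.4)); print(t[0])
rows([(t[0]+[0,0,.09],t[1])])
E
```

```text
[0.58428188 0.02515431 0.10754837]
[[3.26, 3.39, -0.52], [0.0, -0.01, -0.94]]
```

```bash
python3 - <<'E'
from mv import *
d=np.radians
T,_=tool(FY); setc(U([0.51314331,0.1185121,0.18363059]),T)
t=lever(d(-.1),.048,.0004,d(9.4))
rows([(t[0]+[0,0,.09],t[1])])
E
```

```text
[[3.25, 3.38, -0.56], [0.01, 0.0, -0.94]]
```

>>> apply_moves(
  moves=[
    [[1.6, 1.7, -0.56], [0, 0, -0.5], 0],
    [[3.25, 3.38, -0.56], [0.01, 0, -0.94], 0],
    [[3.25, 3.38, -0.56], [0.01, 0, -0.94], 0],
    [[3.25, 3.38, -0.56], [0.01, 0, -0.94], 0],
    [[3.25, 3.38, -0.56], [0.01, 0, -0.94], 0],
  ],
)

```text
t: 25.68
eef_pos: [0.583, 0.0268, 0.1969]
tool_rot: [-0.001, 1.0, 0.026, -0.001]
contact_force: [-0.4, -1.1, 0.7]
gripper_width: 0.496
```

```bash
python3 - <<'E'
from ov import *
d=np.radians
o=get_obs(); print(o['t'],o['eef_pos'],cmd0()[0])
c=save('wrist','w18.png')
B=R.from_euler('ZY',[FY+d(9.4),d(-.3)]); org=F2W(0,0,.028)-B.apply([.062,0,0])
f=lambda x,y,z: org+B.apply([x,y,z])
draw(c,o,'w18b.png',[((0,255,255),boxseg(-.11,.11,-.007,.007,0,.008,f)),((0,0,255),boxseg(-.055,.005,-.007,.007,.008,.03,f))])
rows([lever(d(-.1),.048,.0004,d(9.4))],save=False)
E
```

```text
25.675 [0.5830275  0.02682274 0.19692016] [0.58417954 0.02526154 0.19763059]
[[0.0, 0.01, 3.6], [0.0, 0.0, 0.0]]
```

View pics/w18b.png

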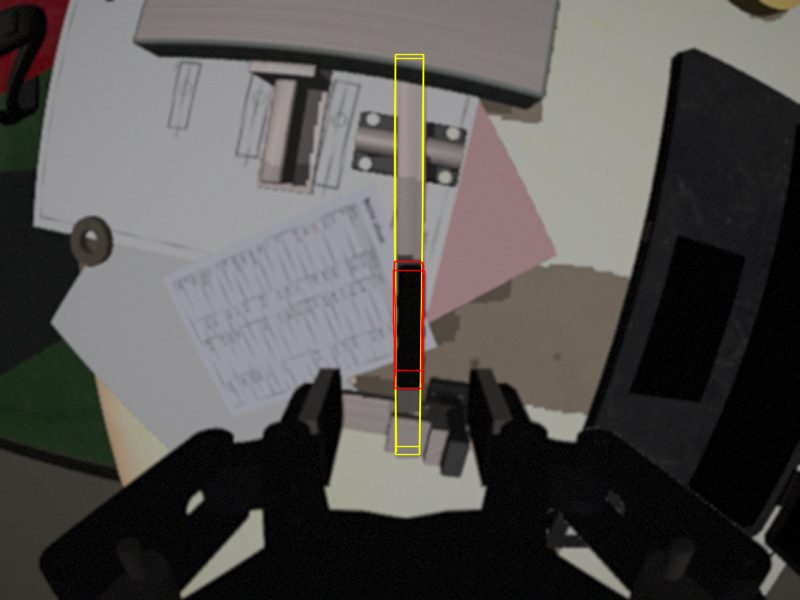

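>>> apply_moves(
  moves=[
    [[0, 0.01, 1.8], [0, 0, 0], 0],
    [[0, 0.01, 3], [0, 0, 0], 0],
    [[0, 0.01, 3.6], [0, 0, 0], 0],
    [[0, 0.01, 3.6], [0, 0, 0], 0],
    [[0, 0.01, 3.6], [0, 0, 0], -0.4],
    [[0, 0.01, 3.6], [0, 0, 0], -0.6],
    [[0, 0.01, 3.6], [0, 0, 0], -1],
    [[0, 0.01, 3.6], [0, 0, 0], -1],
    [[0, 0.01, 3.6], [0, 0, 0], -1],
    [[0, 0.01, 3.6], [0, 0, 0], -1],
  ],
  force=80,
)

```text
t: 26.98
eef_pos: [0.5852, 0.0251, 0.1091]
tool_rot: [-0.001, 1.0, 0.025, 0.002]
contact_force: [0.2, 0.7, 7.1]
gripper_width: 0.15
```

```bash
python3 - <<'E'
from ov import *
p,r=cmd0(); setc(p+r.apply([0,.01*.025,.09]),r)
o=rep()
d=np.radians
rows([lever(d(a),.048,.0004,d(9.4)) for a in (-.5,-.9)])
E
```

```text
t 26.975 pos [0.5852 0.0251 0.1091] cmd [0.5842 0.0252 0.1076] F [0.2 0.7 7.1] T [ 0.04  0.09 -0.09] w 0.15
rot err deg [ 0.02  0.19 -0.01]
-0.11 [-169.6  -29.3   29.6]
-0.085 [-144.9  -25.2   29.7]
0.065 [ 3.1 -0.7 30. ]
0.11 [47.5  6.7 30.1]
pitch -0.12 yaw 9.41
[[0.0, 0.02, 0.03], [0.04, 0.0, 0.0]]
[[0.0, 0.05, 0.05], [0.08, 0.0, 0.0]]
```

>>> apply_moves(
  moves=[
    [[0, 0.02, 0.03], [0.04, 0, 0], -1],
    [[0, 0.04, 0.05], [0.08, 0, 0], -1],
    [[0, 0.04, 0.05], [0.08, 0, 0], -1],
  ],
)

```text
t: 27.35
eef_pos: [0.5853, 0.0241, 0.1079]
tool_rot: [-0.008, 1.0, 0.025, 0.002]
contact_force: [0.5, -0.2, 7.1]
gripper_width: 0.148
```

```bash
python3 - <<'E'
from ov import *
o=rep()
E
```

```text
t 27.35 pos [0.5853 0.0241 0.1079] cmd [0.5843 0.0239 0.1064] F [ 0.5 -0.2  7.1] T [0.03 0.16 0.03] w 0.148
rot err deg [ 0.03  0.2  -0.02]
-0.11 [-169.5  -29.4   27.2]
-0.085 [-144.8  -25.3   27.6]
0.065 [ 3.1 -0.7 30.1]
0.11 [47.5  6.6 30.8]
pitch -0.93 yaw 9.42
```

```bash
python3 - <<'E'
from ov import *
d=np.radians
rows([lever(d(-.9),.048,.0004,d(a)) for a in (8.4,7.4,6.4,5.4)])
E
```

```text
[[-0.06, 0.0, 0.0], [0.0, 0.0, 0.1]]
[[-0.12, 0.0, 0.0], [0.0, 0.0, 0.2]]
[[-0.18, -0.01, 0.0], [0.0, 0.0, 0.3]]
[[-0.24, -0.01, 0.0], [0.0, 0.01, 0.4]]
```

>>> apply_moves(
  moves=[
    [[-0.06, 0, 0], [0, 0, 0.1], -1],
    [[-0.12, 0, 0], [0, 0, 0.2], -1],
    [[-0.18, -0.01, 0], [0, 0, 0.3], -1],
    [[-0.24, -0.01, 0], [0, 0.01, 0.4], -1],
    [[-0.24, -0.01, 0], [0, 0.01, 0.4], -1],
  ],
)

```text
t: 27.98
eef_pos: [0.5792, 0.024, 0.1078]
tool_rot: [-0.008, 1.0, -0.01, 0.002]
contact_force: [-0.6, -0.4, 6.3]
gripper_width: 0.145
```

```bash
python3 - <<'E'
from ov import *
o=rep()
d=np.radians
rows([lever(d(-.9),.048,.0004,d(a)) for a in (4.4,3.4,2.4,1.4,.5,-.3)])
E
```

```text
t 27.975 pos [0.5792 0.024  0.1078] cmd [0.5783 0.0239 0.1064] F [-0.6 -0.4  6.3] T [-0.05  0.09  0.24] w 0.145
rot err deg [ 0.01  0.19 -0.06]
-0.11 [-171.   -17.6   27.2]
-0.085 [-146.2  -15.2   27.6]
0.065 [ 3.1 -1.  30. ]
0.11 [47.9  3.3 30.7]
pitch -0.91 yaw 5.46
[[-0.06, 0.0, 0.0], [0.0, 0.0, 0.1]]
[[-0.13, 0.0, 0.0], [0.0, 0.0, 0.2]]
[[-0.19, 0.0, 0.0], [0.0, 0.0, 0.3]]
[[-0.25, -0.01, 0.0], [0.0, 0.0, 0.4]]
[[-0.3, -0.01, 0.0], [0.0, 0.0, 0.49]]
[[-0.35, -0.02, 0.0], [0.0, 0.0, 0.57]]
```

>>> apply_moves(
  moves=[
    [[-0.06, 0, 0], [0, 0, 0.1], -1],
    [[-0.13, 0, 0], [0, 0, 0.2], -1],
    [[-0.19, 0, 0], [0, 0, 0.3], -1],
    [[-0.25, -0.01, 0], [0, 0, 0.4], -1],
    [[-0.3, -0.01, 0], [0, 0, 0.49], -1],
    [[-0.35, -0.02, 0], [0, 0, 0.57], -1],
    [[-0.35, -0.02, 0], [0, 0, 0.57], -1],
  ],
)

```text
t: 28.85
eef_pos: [0.57, 0.0247, 0.1077]
tool_rot: [-0.008, 0.998, -0.059, 0.001]
contact_force: [-2.3, -0.8, 8.0]
gripper_width: 0.145
```

```bash
python3 - <<'E'
from ov import *
o=rep()
d=np.radians
rows([lever(d(a),.047,.0004,0) for a in (0,1,2,3,4,5,6,7,8,9,10)])
s=save('scene','s20.png')
cv2.imwrite('pics/s20z.png',cv2.resize(s['color'][90:225,140:320,::-1],(800,600),interpolation=cv2.INTER_CUBIC))
E
```

```text
t 28.85 pos [0.57   0.0247 0.1077] cmd [0.5695 0.0246 0.1064] F [-2.3 -0.8  8. ] T [0.06 0.4  0.36] w 0.145
rot err deg [ 0.03  0.12 -0.09]
-0.11 [-171.8    0.2   27. ]
-0.085 [-1.468e+02  1.000e-01  2.740e+01]
0.065 [ 3.2 -0.5 29.8]
0.11 [48.2 -0.7 30.6]
pitch -0.93 yaw -0.21
[[0.02, -0.01, -0.05], [-0.09, 0.0, -0.03]]
[[0.02, -0.07, -0.11], [-0.19, 0.0, -0.03]]
[[0.02, -0.14, -0.17], [-0.29, 0.0, -0.03]]
[[0.01, -0.2, -0.23], [-0.39, 0.0, -0.03]]
[[0.01, -0.27, -0.29], [-0.49, 0.01, -0.03]]
[[0.01, -0.33, -0.34], [-0.59, 0.01, -0.03]]
[[0.01, -0.4, -0.39], [-0.69, 0.01, -0.03]]
[[0.01, -0.47, -0.45], [-0.79, 0.01, -0.03]]
[[0.01, -0.54, -0.5], [-0.89, 0.01, -0.03]]
[[0.01, -0.61, -0.55], [-0.99, 0.01, -0.03]]
[[0.01, -0.68, -0.6], [-1.09, 0.01, -0.03]]
```

View pics/s20z.png

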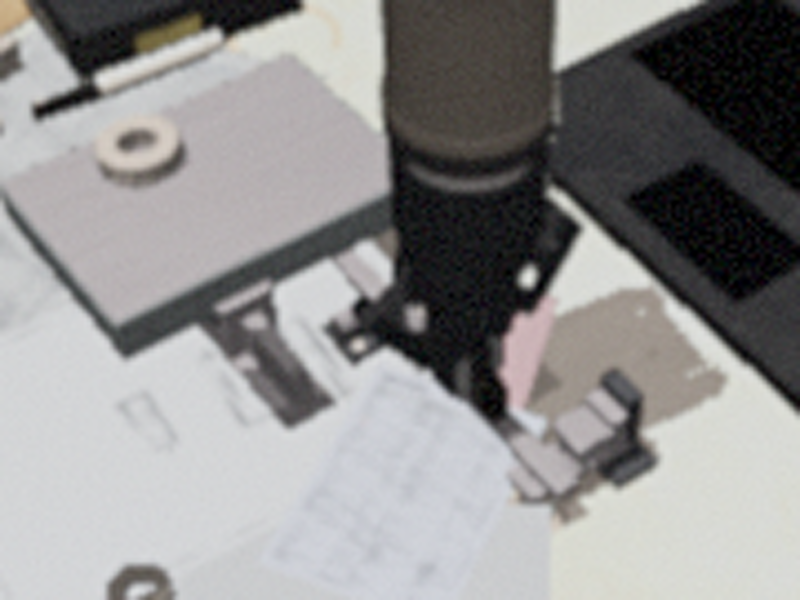

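>>> apply_moves(
  moves=[
    [[0.02, -0.01, -0.05], [-0.09, 0, -0.03], -1],
    [[0.02, -0.07, -0.11], [-0.19, 0, -0.03], -1],
    [[0.02, -0.14, -0.17], [-0.29, 0, -0.03], -1],
    [[0.01, -0.2, -0.23], [-0.39, 0, -0.03], -1],
    [[0.01, -0.27, -0.29], [-0.49, 0.01, -0.03], -1],
    [[0.01, -0.33, -0.34], [-0.59, 0.01, -0.03], -1],
    [[0.01, -0.4, -0.39], [-0.69, 0.01, -0.03], -1],
    [[0.01, -0.47, -0.45], [-0.79, 0.01, -0.03], -1],
    [[0.01, -0.54, -0.5], [-0.89, 0.01, -0.03], -1],
    [[0.01, -0.61, -0.55], [-0.99, 0.01, -0.03], -1],
    [[0.01, -0.68, -0.6], [-1.09, 0.01, -0.03], -1],
    [[0.01, -0.68, -0.6], [-1.09, 0.01, -0.03], -1],
  ],
)

```text
t: 30.4
eef_pos: [0.5722, 0.0416, 0.1227]
tool_rot: [0.087, 0.995, -0.057, -0.004]
contact_force: [-2.1, -0.4, 4.8]
gripper_width: 0.148
```

```bash
python3 - <<'E'
from ov import *
o=rep()
d=np.radians
rows([lever(d(a),.047,.001,0) for a in (11.5,13,15,18,21)])
E
```

```text
t 30.4 pos [0.5722 0.0416 0.1227] cmd [0.5718 0.0412 0.1216] F [-2.1 -0.4  4.8] T [0.55 0.2  0.01] w 0.148
rot err deg [ 0.02  0.11 -0.04]
-0.11 [-168.5   -0.5   59.4]
-0.085 [-143.9   -0.5   55. ]
0.065 [ 3.8 -0.4 29. ]
0.11 [48.2 -0.4 21.2]
pitch 9.98 yaw 0.04
[[0.0, -0.09, -0.11], [-0.15, 0.0, 0.0]]
[[0.0, -0.18, -0.2], [-0.3, 0.0, 0.0]]
[[0.0, -0.31, -0.32], [-0.5, 0.0, 0.0]]
[[0.0, -0.52, -0.48], [-0.8, 0.0, 0.0]]
[[0.0, -0.73, -0.63], [-1.1, 0.0, 0.0]]
```

```bash
python3 - <<'E'
from ov import *
d=np.radians
setc(*lever(d(10),.047,.0004,0))
rows([lever(d(a),.047,c,0) for a,c in ((11.5,.001),(13,.001),(15,.0005),(17,.0),(20,0))])
E
```

```text
[[0.0, -0.09, -0.11], [-0.15, 0.0, 0.0]]
[[0.0, -0.19, -0.2], [-0.3, 0.0, 0.0]]
[[0.0, -0.32, -0.3], [-0.5, 0.0, 0.0]]
[[0.0, -0.45, -0.39], [-0.7, 0.0, 0.0]]
[[0.0, -0.65, -0.54], [-1.0, 0.0, 0.0]]
```

>>> apply_moves(
  moves=[
    [[0, -0.09, -0.11], [-0.15, 0, 0], -1],
    [[0, -0.19, -0.2], [-0.3, 0, 0], -1],
    [[0, -0.32, -0.3], [-0.5, 0, 0], -1],
    [[0, -0.45, -0.39], [-0.7, 0, 0], -1],
    [[0, -0.65, -0.54], [-1, 0, 0], -1],
    [[0, -0.65, -0.54], [-1, 0, 0], -1],
  ],
)

```text
t: 31.15
eef_pos: [0.5748, 0.0616, 0.1326]
tool_rot: [0.174, 0.983, -0.055, -0.008]
contact_force: [0.1, 2.3, 3.6]
gripper_width: 0.145
```

```bash
python3 - <<'E'
from ov import *
o=rep()
s=save('scene','s21.png'); save('wrist','w21.png')
cv2.imwrite('pics/s21z.png',cv2.resize(s['color'][90:225,140:320,::-1],(800,600),interpolation=cv2.INTER_CUBIC))
E
```

```text
t 31.15 pos [0.5748 0.0616 0.1326] cmd [0.5739 0.0593 0.1321] F [0.1 2.3 3.6] T [ 1.09 -0.24  0.01] w 0.145
rot err deg [-0.05  0.24 -0.14]
-0.11 [-157.9   -1.2   87.3]
-0.085 [-134.4   -1.1   78.8]
0.065 [ 6.5 -0.7 27.3]
0.11 [48.7 -0.6 11.9]
pitch 20.05 yaw 0.14
```

View pics/s21z.png

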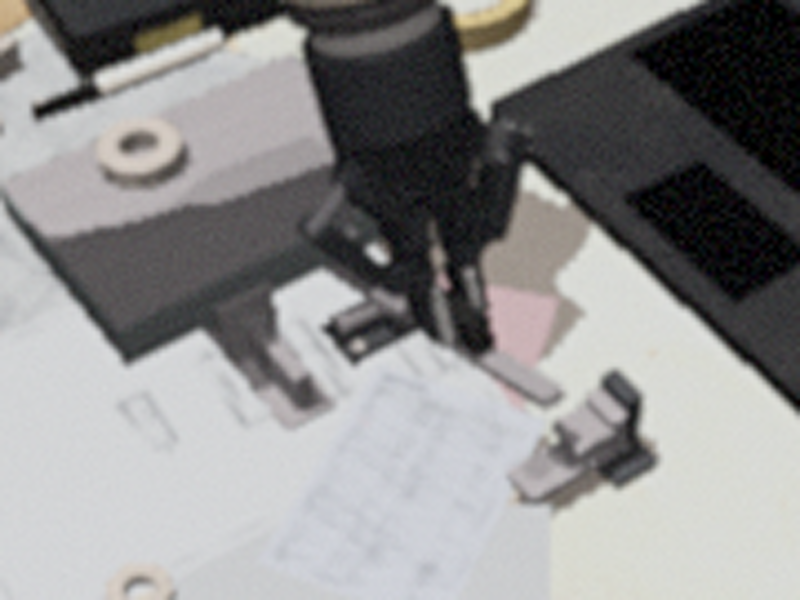

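View pics/w21.png

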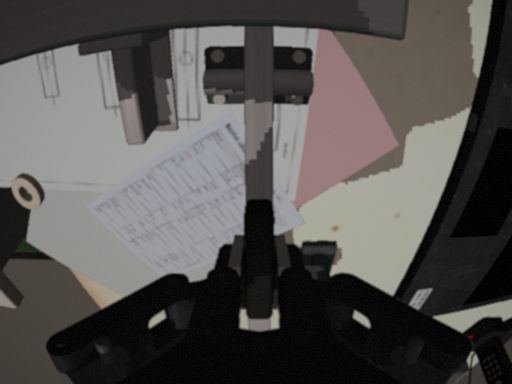

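```bash
python3 - <<'E'
from ov import *
d=np.radians
rows([lever(d(20),.047,.002,0),lever(d(21),.047,.003,0)])
E
```

```text
[[0.0, 0.0, -0.08], [0.0, 0.0, 0.0]]
[[0.0, -0.07, -0.18], [-0.1, 0.0, 0.0]]
```

>>> apply_moves(
  moves=[
    [[0, 0, -0.08], [0, 0, 0], -1],
    [[0, -0.07, -0.18], [-0.1, 0, 0], -1],
    [[0, -0.07, -0.18], [-0.1, 0, 0], -1],
  ],
)

```text
t: 31.62
eef_pos: [0.5736, 0.0627, 0.1355]
tool_rot: [0.183, 0.982, -0.056, -0.01]
contact_force: [0.2, -1.0, -1.6]
gripper_width: 0.146
```

```bash
python3 - <<'E'
from ov import *
o=rep()
s=read_camera('scene'); c=save('wrist','w22.png')
P=plate_up(.0045); S=frame(F2W(.0325,PY+.025,0),FY)
g=[((0,0,255),boxseg(-.075,.075,-.1,.1,.026,.056,P)),((0,255,255),boxseg(-.11,.11,-.007,.007,0,.008,inbar(o)))]
draw(s,None,'s22b.png',g,(2048,1536)); draw(c,o,'w22b.png',g)
i=cv2.imread('pics/s22b.png'); cv2.imwrite('pics/s22c.png',i[350:950,500:1300])
E
```

```text
t 31.625 pos [0.5736 0.0627 0.1355] cmd [0.5743 0.0624 0.1357] F [ 0.2 -1.  -1.6] T [ 0.5  -0.1  -0.06] w 0.146
rot err deg [-0.07  0.02 -0.05]
-0.11 [-157.7    0.6   92.1]
-0.085 [-134.4    0.7   83.1]
0.065 [ 5.6  0.8 29.2]
0.11 [47.6  0.8 13. ]
pitch 21.07 yaw 0.05
```

View pics/s22c.png

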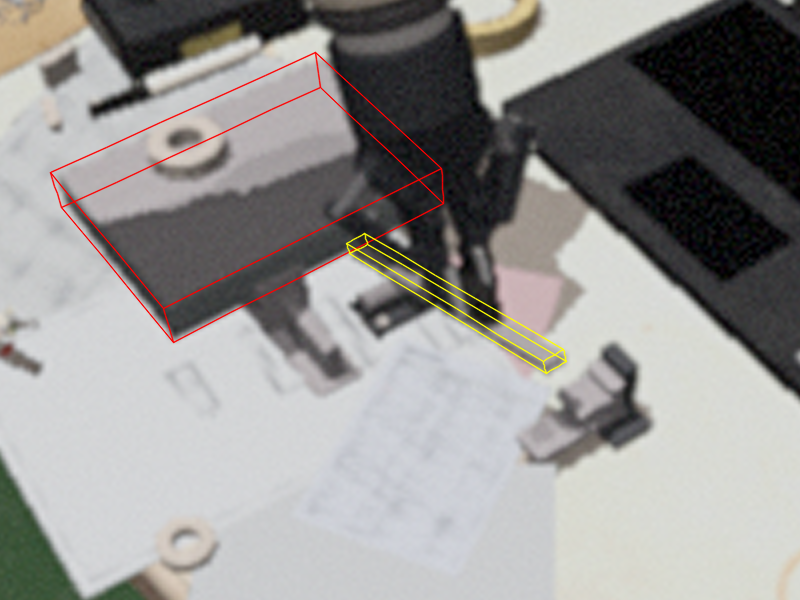

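View pics/w22b.png

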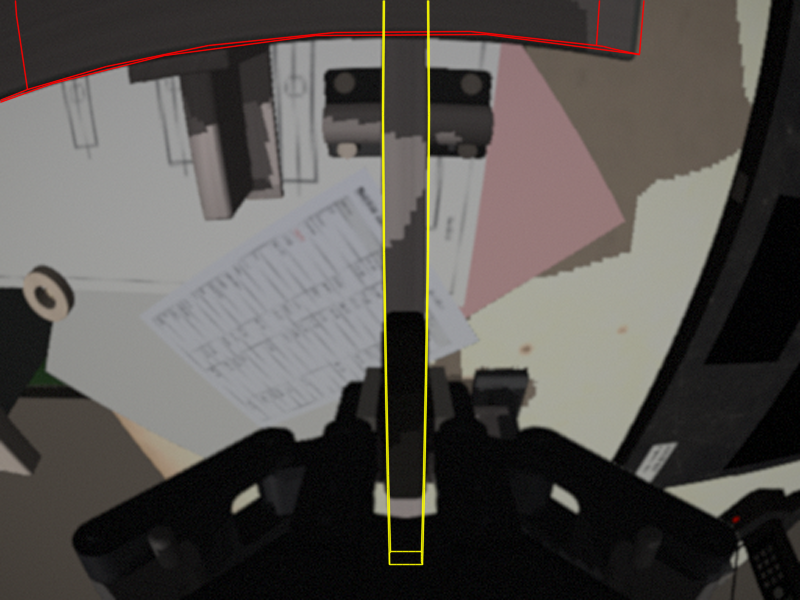

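```bash
python3 - <<'E'
from ov import *
d=np.radians
rows([lever(d(24),.045,.005,0),lever(d(25),.03,.005,0),lever(d(25),-.01,.006,0),lever(d(25),-.03,.03,0)])
E
```

```text
[[0.0, -0.11, -0.27], [-0.3, 0.0, 0.0]]
[[0.0, 0.42, -0.37], [-0.4, 0.0, 0.0]]
[[0.0, 2.01, -0.52], [-0.4, 0.0, 0.0]]
[[0.0, 2.74, -1.53], [-0.4, 0.0, 0.0]]
```

>>> apply_moves(
  moves=[
    [[0, -0.11, -0.27], [-0.3, 0, 0], -1],
    [[0, -0.11, -0.27], [-0.3, 0, 0], -1],
    [[0, 0.42, -0.37], [-0.4, 0, 0], -1],
    [[0, 1.2, -0.44], [-0.4, 0, 0], -1],
    [[0, 2.01, -0.52], [-0.4, 0, 0], -1],
    [[0, 2.74, -1.53], [-0.4, 0, 0], -1],
    [[0, 2.74, -1.53], [-0.4, 0, 0], -1],
    [[0, 2.74, -1.53], [-0.4, 0, 0], -1],
  ],
)

```text
t: 32.72
eef_pos: [0.568, 0.0125, 0.1958]
tool_rot: [0.216, 0.975, -0.056, -0.012]
contact_force: [-0.4, 0.7, -2.3]
gripper_width: 0.144
```

```bash
python3 - <<'E'
from ov import *
o=rep()
s=read_camera('scene'); c=save('wrist','w23.png'); t=read_camera('top')
g=[((0,255,255),boxseg(-.11,.11,-.007,.007,0,.008,inbar(o)))]
draw(s,None,'s23b.png',g,(2048,1536))
i=cv2.imread('pics/s23b.png'); cv2.imwrite('pics/s23c.png',i[350:950,500:1300])
cv2.imwrite('pics/t23.png',cv2.resize(t['color'][:,:,::-1],(800,600),interpolation=cv2.INTER_CUBIC))
E
```

```text
t 32.725 pos [0.568  0.0125 0.1958] cmd [0.5685 0.0125 0.196 ] F [-0.4  0.7 -2.3] T [ 0.6  -0.08 -0.04] w 0.144
rot err deg [0.05 0.06 0.02]
-0.11 [-210.9    0.5  159.9]
-0.085 [-188.2    0.5  149.3]
0.065 [-52.2   0.4  86.1]
0.11 [-11.4   0.4  67.1]
pitch 24.95 yaw -0.03
```

View pics/s23c.png

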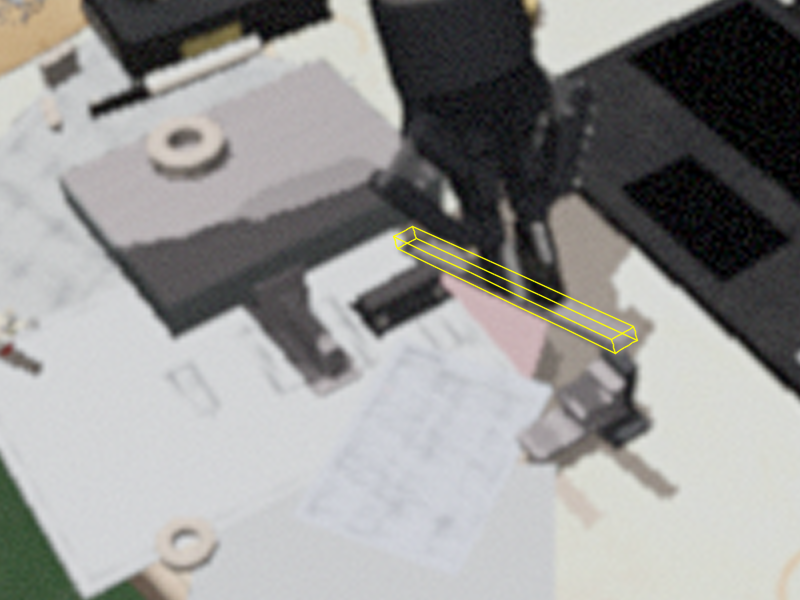

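View pics/t23.png

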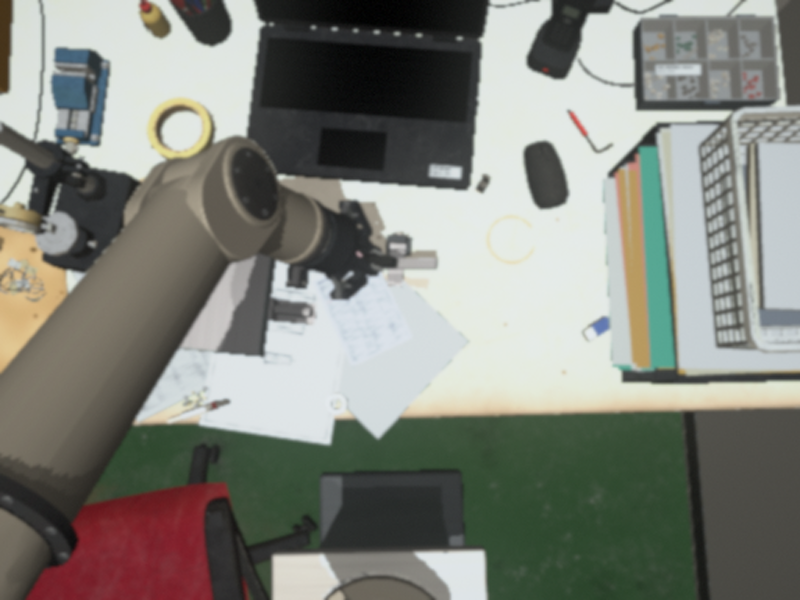

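```bash
python3 - <<'E'
from ov import *
T0,_=tool(FY); T,_=tool(1.67)
rows([([.565,0.0,.235],T0),([.46,-.2,.22],T),([.4473,-.2244,.10],T),([.4473,-.2244,.084],T)])
E
```

```text
[[-0.08, 1.13, -1.2], [2.5, 0.0, 0.0]]
[[-3.34, 8.51, 2.91], [2.49, 0.27, -1.21]]
[[-3.73, 7.41, 7.69], [2.49, 0.27, -1.21]]
[[-3.73, 7.14, 8.27], [2.49, 0.27, -1.21]]
```

>>> apply_moves(
  moves=[
    [[-0.08, 1.13, -1.2], [1, 0, 0], -1],
    [[-0.08, 1.13, -1.2], [2, 0, 0], -1],
    [[-0.08, 1.13, -1.2], [2.5, 0, 0], -1],
    [[-3.34, 8.51, 2.91], [2.49, 0.27, -1.21], -1],
    [[-3.34, 8.51, 2.91], [2.49, 0.27, -1.21], -1],
    [[-3.34, 8.51, 2.91], [2.49, 0.27, -1.21], -1],
    [[-3.34, 8.51, 2.91], [2.49, 0.27, -1.21], -1],
    [[-3.34, 8.51, 2.91], [2.49, 0.27, -1.21], -1],
    [[-3.73, 7.41, 7.69], [2.49, 0.27, -1.21], -1],
    [[-3.73, 7.41, 7.69], [2.49, 0.27, -1.21], -1],
    [[-3.73, 7.41, 7.69], [2.49, 0.27, -1.21], -1],
    [[-3.73, 7.41, 7.69], [2.49, 0.27, -1.21], -1],
    [[-3.73, 7.14, 8.27], [2.49, 0.27, -1.21], -1],
    [[-3.73, 7.14, 8.27], [2.49, 0.27, -1.21], -1],
  ],
)

```text
t: 34.62
eef_pos: [0.4481, -0.2233, 0.0844]
tool_rot: [-0.0, 0.999, 0.051, 0.001]
contact_force: [-0.8, 0.1, -2.6]
gripper_width: 0.148
```

```bash
python3 - <<'E'
from ov import *
o=rep()
c=save('wrist','w24.png'); s=read_camera('scene')
cv2.imwrite('pics/s24.png',cv2.resize(s['color'][180:330,180:380,::-1],(800,600),interpolation=cv2.INTER_CUBIC))
E
```

```text
t 34.625 pos [ 0.4481 -0.2233  0.0844] cmd [ 0.4474 -0.2243  0.084 ] F [-0.8  0.1 -2.6] T [-0.06  0.05 -0.03] w 0.148
rot err deg [ 0.01  0.13 -0.12]
-0.11 [-431.4   74.1    5.1]
-0.085 [-407.    79.5    5.1]
0.065 [-260.5  111.7    5.1]
0.11 [-216.5  121.4    5.1]
pitch -0.0 yaw 12.42
```

View pics/s24.png

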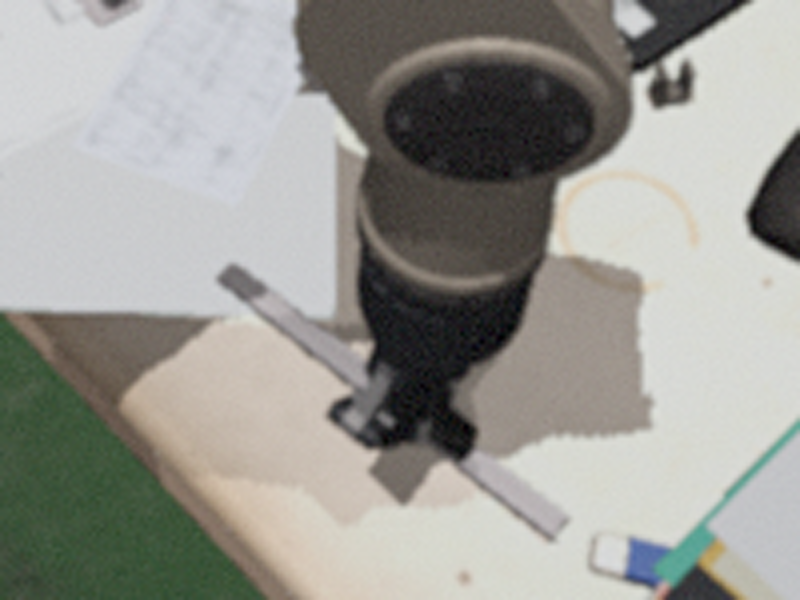

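>>> apply_moves(
  moves=[
    [[0, 0, 0.05], [0, 0, 0], -1],
    [[0, 0, 0.1], [0, 0, 0], -1],
    [[0, 0, 0.14], [0, 0, 0], -1],
    [[0, 0, 0.14], [0, 0, 0], -1],
  ],
)

```text
t: 35.22
eef_pos: [0.4476, -0.2242, 0.0807]
tool_rot: [0.0, 0.999, 0.05, 0.001]
contact_force: [0.3, 0.2, 0.1]
gripper_width: 0.144
```

>>> apply_moves(
  moves=[
    [[0, 0, 0.02], [0, 0, 0], -1],
    [[0, 0, 0.02], [0, 0, 0], -0.6],
    [[0, 0, 0.02], [0, 0, 0], -0.4],
    [[0, 0, 0.02], [0, 0, 0], -0.2],
    [[0, 0, 0.02], [0, 0, 0], 0],
    [[0, 0, 0.02], [0, 0, 0], 0],
    [[0, 0, -1], [0, 0, 0], 0],
    [[0, 0, -3], [0, 0, 0], 0],
    [[0, 0, -5], [0, 0, 0], 0],
    [[0, 0, -6], [0, 0, 0], 0],
    [[0, 0, -6], [0, 0, 0], 0],
    [[0, 0, -6], [0, 0, 0], 0],
  ],
)

```text
t: 36.72
eef_pos: [0.4468, -0.2237, 0.2299]
tool_rot: [-0.0, 0.999, 0.05, 0.0]
contact_force: [-0.1, 0.6, 0.3]
gripper_width: 0.504
```

```bash
python3 - <<'E'
from ov import *
o=get_obs(); print(o['t'],o['eef_pos'],o['contact_force'])
c=save('wrist','w25.png'); s=save('scene','s25.png'); t=save('top','t25.png')
cv2.imwrite('pics/s25z.png',cv2.resize(s['color'][:,:,::-1],(800,600),interpolation=cv2.INTER_CUBIC))
cv2.imwrite('pics/t25z.png',cv2.resize(t['color'][120:285,90:310,::-1],(800,600),interpolation=cv2.INTER_CUBIC))
E
```

```text
36.725 [ 0.44684398 -0.22370777  0.229866  ] [-0.07939911  0.57209399  0.30915756]
```

View pics/s25z.png

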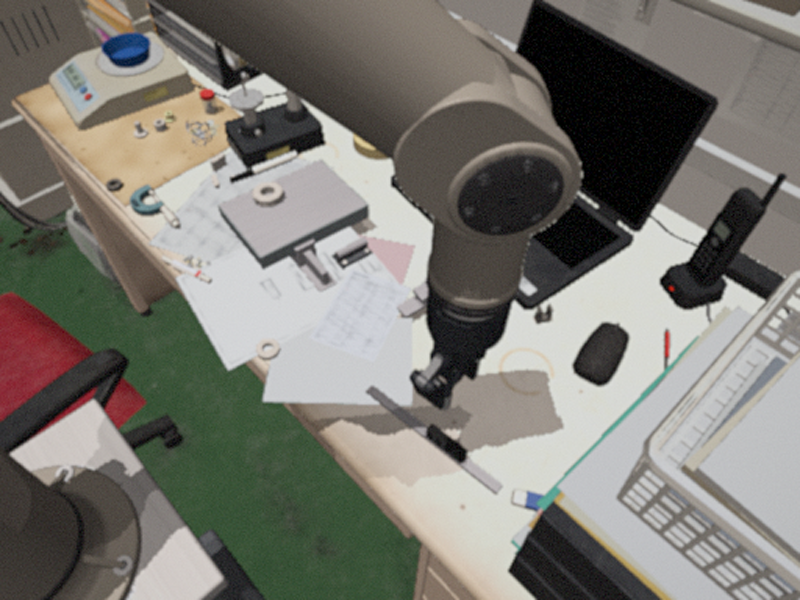

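View pics/t25z.png

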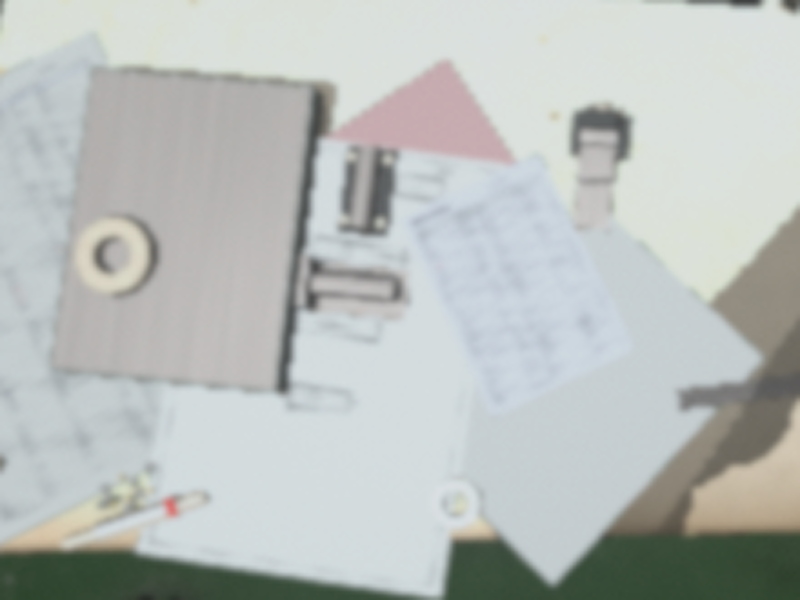

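View pics/w25.png

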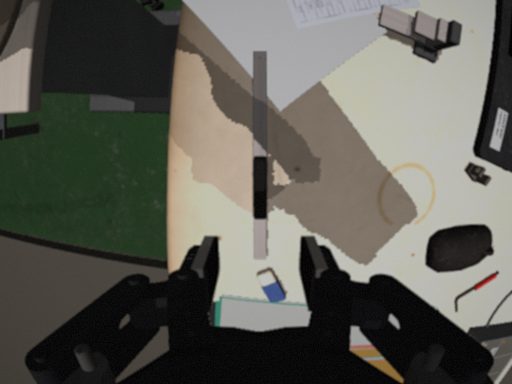

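```bash
python3 - <<'E'
from fit import *
import pickle
cs,_=pickle.load(open('m.pkl','rb')); 
from ov import *
t=read_camera('top'); s=read_camera('scene')
for cn,c in (('top',t),('scene',s)):
    r=silhouettes(cn,'shim'); print(cn,[(x['pixel'],round(x['conf'],2),int(x['mask'].sum())) for x in r[:2]])
    m=r[0]['mask'].astype(float)
    p0=F2W(.0325,PY+.025,0)
    # only visible parts: behind stop
    vis=[box(-61,0,-17,17,0,4),box(-6,0,-17,17,0,46),box(-61,-6,-6,6,4,34)]
    f=fit([c],[m],vis,[p0[0],p0[1],FY],(.003,.003,.03)); 
    d=f[0][:2]-FP; ca,sa=np.cos(FY),np.sin(FY); print(f, 'F:',1000*(ca*d[0]+sa*d[1]),1000*(-sa*d[0]+ca*d[1]))
f=lambda u,v:((v+.5)*165/600-.5+120,(u+.5)*220/800-.5+90)
for p,z in (((316,87),.0625),((284,388),.0605)):
    w=onz(t,f(*p),z); d=w[:2]-FP; print('plate front corner F',1000*(ca*d[0]+sa*d[1]),1000*(-sa*d[0]+ca*d[1]))
p0,r0=(U([.4474,-.2243,.0805+.15]),tool(1.67)[0]); setc(*([.4474,-.2243,.084],r0))
pp,rr=cmd0(); setc(pp+rr.apply([0,0,(.14)*.025]),rr); pp,rr=cmd0(); setc(pp+rr.apply([0,0,-6*.025]),rr)
print(cmd0()[0])
rows([shimpose(-.115,.025,.12)])
E
```

```text
top [([199.4, 186.9], 0.95, 426), ([187.8, 116.7], 0.28, 301)]
(array([0.51609253, 0.14836529, 1.45167642]), np.float64(0.08890251379521763)) F: 28.805697005209748 67.65227619255695
scene [([173.2, 201.4], 0.71, 469)]
(array([0.51476777, 0.14885516, 1.48717064]), np.float64(0.08925013945334292)) F: 29.140601577344516 69.02443525583232
plate front corner F 28.733878996988615 -54.58997783702432
plate front corner F 28.56415562462355 138.5161968520918
[ 0.4474 -0.2243  0.2305]
[[3.65, -11.85, 1.1], [0.0, 0.0, 1.23]]
```

```bash
python3 - <<'E'
from station import *
print(hand_in()); print(get_obs()['t'])
E
```

```text
the job is handed in; nothing more can be done
None
the job is handed in; nothing more can be done
```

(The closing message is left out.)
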